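# Load the gas sensor modules for calibration

### The job

Unhook the latch of the calibration manifold and swing it right clear, raise the clear flap until it stands upright, and put every white sensor module on the bench into a pocket of its own, open side down over the gas port and fully home. Then lower the flap shut again and swing the latch back over until it rests in its catch. Leave the other things on the bench as they are.

Things in the scene. Friction and masses are not known exactly. Their poses are not given: they have to be found in the camera images.
- manifold: calibration manifold, a fixed aluminium base plate 180 x 390 mm, 12 mm thick; origin on the bench under its middle pocket; its x axis points from its front (robot side) to its hinge side, y along the row of pockets. It stands anywhere within a few cm and 0.15 rad. Its front edge is at x=-75 mm; hinge posts at x=+90 mm, y=+-183 mm reach 85 mm high
- pocket0 (a point): centre of the floor of the right (-y) pocket: a 66 x 66 mm square recess, walls 10 mm high and 8 mm thick, floor 12 mm above the bench, square to the manifold, 110 mm from pocket to pocket. From its middle stands a brass gas port 18 mm across and 14 mm high, which goes up inside the module's hollow. The axes are the manifold's
- pocket1 (a point): centre of the floor of the middle pocket: a 66 x 66 mm square recess, walls 10 mm high and 8 mm thick, floor 12 mm above the bench, square to the manifold, 110 mm from pocket to pocket. From its middle stands a brass gas port 18 mm across and 14 mm high, which goes up inside the module's hollow. The axes are the manifold's
- pocket2 (a point): centre of the floor of the left (+y) pocket: a 66 x 66 mm square recess, walls 10 mm high and 8 mm thick, floor 12 mm above the bench, square to the manifold, 110 mm from pocket to pocket. From its middle stands a brass gas port 18 mm across and 14 mm high, which goes up inside the module's hollow. The axes are the manifold's
- flap (a joint): angle of the clear hold-down flap above all three pockets (plate 140 x 336 x 6 mm, aluminium edges): 0 = shut, level, its underside 70 mm above the bench (8 mm above seated modules); 1.57 = upright; stops at 1.6. Stiff hinge: it stays where it is left and takes 2 to 5 N at the bar
- flap_bar (a point): middle of the flap's round steel pull bar, 10 mm thick, 104 mm free between its two 8 mm arms, along the manifold's y axis, 45 mm beyond the plate's free edge in the plane of the plate, 185 mm from the hinge axis. It can be pinched from above with the fingers opened to about 35 mm and turns freely in the grip
- flap_hinge (a point): middle of the flap's hinge axis (along the manifold's y axis), 85 mm behind the pocket row, 73 mm above the bench. The shut flap runs from here to the manifold's -x
- hook (a joint): angle of the hook latch at the manifold's right (-y) end: 0 = closed, level, its arm lying across the flap's corner between the two steel tines of the catch, resting on its stop; grows as it swings up and outward; closed at the start; 1.57 = upright; stops at 2.9, leaning well out and low. Slightly stiff: stays where it is left, under 2 N at the grip
- hook_grip (a point): middle of the free part of the hook's black grip, a bar 12 mm thick along the manifold's x axis, on the front (-x) side of the arm's end, free for 42 mm from the arm; 105 mm from the hook's hinge axis. Closed, it is 102 mm above the bench and 26 mm above the flap's top. It can be pinched from above and turns in the grip
- hook_hinge (a point): point on the hook's hinge axis (along the manifold's x axis), in the middle of the hook arm (8 mm wide), 102 mm above the bench on a post; the closed arm runs from here to the manifold's +y, the grip is 26 mm nearer the front
- module1: white plastic gas sensor module: hollow square cup 60 x 60 mm, 50 mm from rim to closed end (grey disc on it); walls 5 mm, about 120 g. Origin: centre of its open rim; z points from the rim to the closed end, x and y are normal to its sides. May be absent. Starts lying on a side on the bench, closed end roughly to world +y or -y (within 0.5 rad)
- module2: white plastic gas sensor module: hollow square cup 60 x 60 mm, 50 mm from rim to closed end (grey disc on it); walls 5 mm, about 120 g. Origin: centre of its open rim; z points from the rim to the closed end, x and y are normal to its sides. May be absent. Starts lying on a side on the bench, closed end roughly to world +y or -y (within 0.5 rad)
- module3: white plastic gas sensor module: hollow square cup 60 x 60 mm, 50 mm from rim to closed end (grey disc on it); walls 5 mm, about 120 g. Origin: centre of its open rim; z points from the rim to the closed end, x and y are normal to its sides. May be absent. Starts lying on a side on the bench, closed end roughly to world +y or -y (within 0.5 rad)
- module4: white plastic gas sensor module: hollow square cup 60 x 60 mm, 50 mm from rim to closed end (grey disc on it); walls 5 mm, about 120 g. Origin: centre of its open rim; z points from the rim to the closed end, x and y are normal to its sides. May be absent. Starts standing on the bench, open side already down
- wrench_big: open-end steel wrench 170 mm long, bystander
- wrench_small: open-end steel wrench 130 mm long, bystander
- screwdriver: screwdriver, bystander
- spray_bottle: white bottle, 60 mm across, 150 mm tall, standing, bystander
- leak_jar: amber jar with black cap, 64 mm across, 70 mm tall, standing, bystander
- gauge: brass pressure gauge head lying on its back, 60 mm across, 25 mm tall, bystander
- end_cap: black plastic cylinder 40 mm across, 30 mm tall, bystander
Not all that is in view belongs to the job. Leave any green, red or yellow look-alike of the module1 alone.

How it is judged:
On the way, in this order (a step that is already met when the one before it is completed fails the run):
1. the hook is swung clear of the flap, at least nearly upright (value of joint hook above 1.3 rad), for 0.2 s.
2. the flap is raised upright (value of joint flap above 1.25 rad), for 0.2 s.
3. every module present sits in a pocket, open side down, fully home, with the flap still up (angle between each of module1, module2, module3, module4's own z axis and vertical below 0.08 rad and ((horizontal distance between module1 and pocket0 below 0.007 m and z of module1 in the frame of pocket0 between -0.004 and 0.004 m) or (horizontal distance between module1 and pocket1 below 0.007 m and z of module1 in the frame of pocket1 between -0.004 and 0.004 m) or (horizontal distance between module1 and pocket2 below 0.007 m and z of module1 in the frame of pocket2 between -0.004 and 0.004 m)) and ((horizontal distance between module2 and pocket0 below 0.007 m and z of module2 in the frame of pocket0 between -0.004 and 0.004 m) or (horizontal distance between module2 and pocket1 below 0.007 m and z of module2 in the frame of pocket1 between -0.004 and 0.004 m) or (horizontal distance between module2 and pocket2 below 0.007 m and z of module2 in the frame of pocket2 between -0.004 and 0.004 m)) and ((horizontal distance between module3 and pocket0 below 0.007 m and z of module3 in the frame of pocket0 between -0.004 and 0.004 m) or (horizontal distance between module3 and pocket1 below 0.007 m and z of module3 in the frame of pocket1 between -0.004 and 0.004 m) or (horizontal distance between module3 and pocket2 below 0.007 m and z of module3 in the frame of pocket2 between -0.004 and 0.004 m)) and ((horizontal distance between module4 and pocket0 below 0.007 m and z of module4 in the frame of pocket0 between -0.004 and 0.004 m) or (horizontal distance between module4 and pocket1 below 0.007 m and z of module4 in the frame of pocket1 between -0.004 and 0.004 m) or (horizontal distance between module4 and pocket2 below 0.007 m and z of module4 in the frame of pocket2 between -0.004 and 0.004 m)) and value of joint flap above 0.5 rad), for 0.2 s.
4. the flap is shut over the modules, the hook still open (value of joint flap below 0.06 rad and value of joint hook above 0.3 rad), for 0.2 s.
5. the hook rests in its catch (value of joint hook below 0.08 rad and value of joint flap below 0.06 rad), for 0.2 s.
At the end, for the whole second after the job is handed in: Every module present is at rest in a pocket of its own, open side down (closed end up within 0.08 rad), within 7 mm of the pocket's centre and 4 mm of its floor; the flap is shut (under 0.06 rad) and the hook closed (under 0.08 rad) (all of step 5 and angle between each of module1, module2, module3, module4's own z axis and vertical below 0.08 rad and ((horizontal distance between module1 and pocket0 below 0.007 m and z of module1 in the frame of pocket0 between -0.004 and 0.004 m) or (horizontal distance between module1 and pocket1 below 0.007 m and z of module1 in the frame of pocket1 between -0.004 and 0.004 m) or (horizontal distance between module1 and pocket2 below 0.007 m and z of module1 in the frame of pocket2 between -0.004 and 0.004 m)) and ((horizontal distance between module2 and pocket0 below 0.007 m and z of module2 in the frame of pocket0 between -0.004 and 0.004 m) or (horizontal distance between module2 and pocket1 below 0.007 m and z of module2 in the frame of pocket1 between -0.004 and 0.004 m) or (horizontal distance between module2 and pocket2 below 0.007 m and z of module2 in the frame of pocket2 between -0.004 and 0.004 m)) and ((horizontal distance between module3 and pocket0 below 0.007 m and z of module3 in the frame of pocket0 between -0.004 and 0.004 m) or (horizontal distance between module3 and pocket1 below 0.007 m and z of module3 in the frame of pocket1 between -0.004 and 0.004 m) or (horizontal distance between module3 and pocket2 below 0.007 m and z of module3 in the frame of pocket2 between -0.004 and 0.004 m)) and ((horizontal distance between module4 and pocket0 below 0.007 m and z of module4 in the frame of pocket0 between -0.004 and 0.004 m) or (horizontal distance between module4 and pocket1 below 0.007 m and z of module4 in the frame of pocket1 between -0.004 and 0.004 m) or (horizontal distance between module4 and pocket2 below 0.007 m and z of module4 in the frame of pocket2 between -0.004 and 0.004 m)) and linear speed of each of module1, module2, module3, module4 below 0.02 m/s); the robot touches nothing.
It fails at once if a bystander is shifted by more than 50 mm or knocked over (distance of any of wrench_big, wrench_small, screwdriver, spray_bottle, leak_jar, gauge, end_cap from where it was at the start of the episode above 0.05 m or angle between any of spray_bottle, leak_jar's own z axis and vertical above 0.6 rad).
It fails at once if the hook lies shut while the flap is raised (flap forced under the hook, or hook closed first) (value of joint hook below 0.2 rad and value of joint flap above 0.2 rad).
Of module1, module2, module3, module4 only 2 to 3 are there at a start; the rules pass over those that are not, and their reading is None.
At some moment in a run one of module1, module2, module3, module4 may be knocked a few centimetres aside while the robot is not near it.
It also fails if it takes over 210 s, if anything falls off the work surface, if the arm or the gripper's body presses on something with over 40 N, if the wrist force passes 120 N, or if a joint passes its speed limit or range.

### The arm

A 7-joint arm with a two-finger parallel gripper is mounted at the origin on the work surface. World frame = base frame: x ahead of the robot, y to its left, z up, the work surface at z = 0. Lengths are in m, angles in rad, forces in N, time in s.
With the tool pointing down it reaches from about 0.4 to 0.875 m from the base axis. Payload 19.3 kg.
Tool frame: the origin (TCP) lies on the centre line of the jaws, within the pads' length; the fingertips stand 25 mm ahead of it and the grasp point (between the pads) lies 6 mm ahead of it (tips_ahead is the distance from the TCP to the fingertips, in m); z points along the fingers, y is the direction in which the jaws open and shut (so a half turn about z gives the same grasp; the last joint's range is limited). The gripper opens to 85 mm and grips with 20 to 120 N. Pads are 22 mm wide; open, the fingers measure 114 mm over their backs; the gripper's body (76 mm by 85 mm) begins 54 mm behind the grasp point. The pads swing forward as they close: fully open they stand 13 mm farther back than shut.
Start: joints at [1.049, 0.521, -0.036, 1.599, 0.021, 1.021, -0.113], TCP at [0.273, -0.562, 0.256] pointing down, gripper open.
Joint ranges: [-2.91, 2.91], [-0.3, 2.13], [-1.5, 1.42], [0.17, 2.43], [-1.26, 4.41], [0.16, 1.93], [-2.52, 2.52]. Speed limits (rad/s): [1.89, 1.89, 2.39, 2.39, 3.01, 3.01, 3.01].

### API

Orientations are given as [roll, pitch, yaw] about the fixed x, y, z axes, in that order (R = Rz(yaw) Ry(pitch) Rx(roll)).
In Python, from workcell import observe, grab_frame, job_done, outline_of, tips_ahead gives the robot as it stands. The module is installed in compiled form; this text tells all that it offers.
- The arm moves only by the tool move_arm, never from a script. Its argument "motion" is a list of rows, each a list of 2 entries, a list of its own where there are three numbers: the shift along the world's x, y, z in mm, then the turn, a rotation vector about the world's x, y, z in rad. A call has 1 to 12 rows; each row is the pose to reach, as a shift and turn from the pose commanded when the call began; what a row does not reach only later rows make up. A row lasts 1/8 s, in which the tool goes at most 62.5 mm and 10.7 degrees, less where a joint would pass 70% of its speed; a pose out of reach is approached as far as the arm can. A call with a gripper value outside its range is refused whole. "jaw" is the finger opening in mm, from 0 to 85.4, set as the call begins (left out, the last holds). The fingers move at their own pace and stop on an object; "grip_force" is the grip in N (left out, the last holds). Time passes only in rows, so rows that repeat a pose let the fingers close. It gives the time, the measured TCP pose, the force and the opening at its end, in the units of the state.
- observe(): the state, without advancing time (a new reading comes with each control period).
- grab_frame(name): name is "scene" or "top"; returns a dict with "frame" (480x640x3 uint8, red, green, blue), "fx", "fy", "cx", "cy" (pixels), "T" (4x4, takes a point from camera to world coordinates). Camera axes: x right, y down, z forward; pixel columns grow to the right and rows downward; lengths in m; the calibration is good to about 2 mm. A picture is of the moment at which its call begins. There is no depth.
- job_done(): hands the job in, once; it reports no verdict.
Trained networks look in the newest picture that a camera, given by its name, has taken for a name from the list of things; names that differ only in an ending like _2 or _b are one class to them, and where a whole thing is asked for, a point or a joint stands for the part that bears it (a point fixed in the world has none). Each returns a list of dicts, best first, with "score" (0 to 1); they miss things now and then, are a little off and sometimes report something else, mostly with a low value. They report only what shows in the picture. A call takes as long as a camera call. They do not tell look-alikes from the thing itself.
- outline_of(label, camera): "pixels" (480x640 bool, what is visible of it) and "pixel" ([column, row] in pixels, amid what is visible of it).
The state is a dict: "clock": time; "qpos": joint angles; "qd": joint speeds; "joint_efforts": joint torques, N m; "position": TCP position; "tool_rot": TCP orientation; "force": force on the tool from outside, world axes, zero at the start; "moment": the same for the moment, N m; "grip_width": finger opening in m.
Only numpy, scipy, OpenCV 4.12 (cv2) and the standard library are available. Lean on these libraries where they do the work, as an engineer would, in place of code of your own. Each camera call takes 0.05 s, during which the arm holds its last target.

## Working session

There is one attempt and no reset: what is moved stays moved. The work goes in short steps, Python scripts to look and compute and a tool call to move; the robot and the scene stay as the last step left them, time stands still between calls to the robot, and variables do not carry over. Pictures are saved under pics/ and viewed, and the job is handed in when it is done.

Besides the shell and the picture viewer there is one more tool, called after ">>>" by a JSON object that holds its "fn" and its "kwargs". move_arm: Moves the arm, as the interface text tells. Its arguments: {"type":"object","properties":{"motion":{"type":"array"},"jaw":{"type":"number"},"grip_force":{"type":"number"}},"required":["motion"]}

```bash
mkdir -p pics; ls; python3 - <<'E'
from workcell import *
import cv2
o=observe(); print(o)
for n in ("scene","top"):
    f=grab_frame(n); cv2.imwrite(f"pics/{n}0.png",f["frame"][:,:,::-1]); print(n,f["fx"],f["fy"],f["cx"],f["cy"],f["T"])
print(tips_ahead)
E
```

```text
pics
{'clock': 0.0, 'qpos': array([ 1.04879152,  0.52201591, -0.03633705,  1.60004733,  0.02119338,
        1.02108434, -0.11284111]), 'qd': array([-1.41250821e-03,  4.52274582e-04,  5.96324774e-05, -1.94965967e-03,
       -3.78547990e-04, -1.08562974e-04,  1.33611237e-03]), 'joint_efforts': array([ 1.75697722e-03, -9.27095962e+01,  1.98094994e+00, -3.69923723e+01,
        1.79210433e-02,  8.25743802e-03,  8.30128943e-05]), 'position': array([ 0.27269883, -0.56200515,  0.25571034]), 'tool_rot': array([-3.14042483e+00,  7.40145615e-05,  4.51759384e-01]), 'force': array([-0.40026741, -0.25486953,  0.22934456]), 'moment': array([-0.00565772,  0.04191028, -0.01738567]), 'grip_width': 0.08520317493339455}
scene 474.8334366373067 474.8334366373067 319.21586118828355 229.02001584802625 [[ 0.08488691  0.63071995 -0.77135371  1.48839043]
 [ 0.99633823 -0.06166772  0.05922188 -0.07107359]
 [-0.0102152  -0.77355635 -0.63364518  0.88284974]
 [ 0.          0.          0.          1.        ]]
top 520.9103489889371 520.9103489889371 327.7718005089295 246.95771752017478 [[ 0.02269731 -0.99567228  0.09011959  0.40867847]
 [-0.99972739 -0.02211089  0.00750022  0.00181487]
 [-0.00547513 -0.09026525 -0.99590271  1.29508333]
 [ 0.          0.          0.          1.        ]]
0.025
```

View pics/scene0.png

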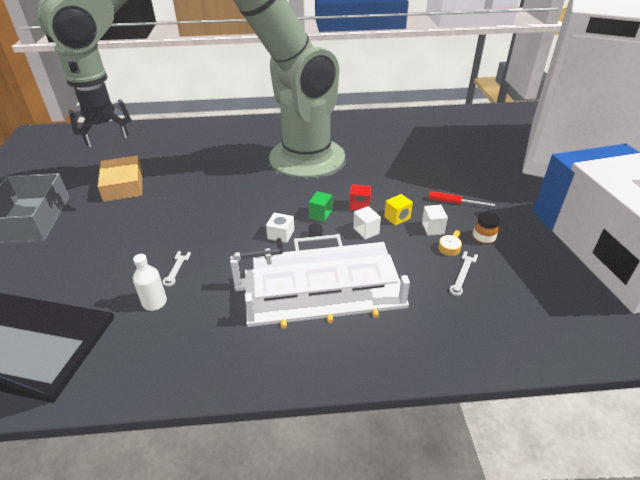

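View pics/top0.png

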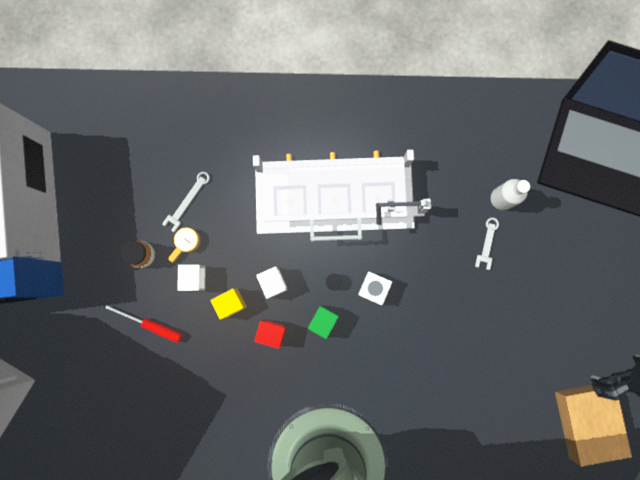

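```bash
cat > h.py <<'E'
import numpy as np, cv2
from workcell import *
def cam(n):
    f=grab_frame(n); return f
def px2w(f,u,v,z):
    T=f["T"]; d=T[:3,:3]@np.array([(u-f["cx"])/f["fx"],(v-f["cy"])/f["fy"],1]); o=T[:3,3]
    return o+d*(z-o[2])/d[2]
def w2px(f,p):
    T=f["T"]; p=np.atleast_2d(p); c=(p-T[:3,3])@T[:3,:3]
    return np.c_[f["fx"]*c[:,0]/c[:,2]+f["cx"], f["fy"]*c[:,1]/c[:,2]+f["cy"]]
def crop(f,u0,v0,u1,v1,s,name):
    im=cv2.resize(f["frame"][v0:v1,u0:u1,::-1],None,fx=s,fy=s,interpolation=cv2.INTER_CUBIC); cv2.imwrite("pics/"+name,im)
E
python3 - <<'E'
from h import *
f=cam("top"); crop(f,100,220,420,350,2.5,"t1.png"); crop(f,240,140,440,250,4,"t2.png")
for l in ("module1","manifold","flap","hook","hook_grip","flap_bar"):
    for d in outline_of(l,"top")[:6]:
        m=d["pixels"]; ys,xs=np.nonzero(m); print("top",l,round(d["score"],2),d["pixel"],m.sum(),xs.min(),xs.max(),ys.min(),ys.max())
f=cam("scene"); crop(f,260,170,460,270,4,"s1.png"); crop(f,220,225,420,335,4,"s2.png")
for l in ("module1","manifold","flap","hook","hook_grip","flap_bar"):
    for d in outline_of(l,"scene")[:6]:
        m=d["pixels"]; ys,xs=np.nonzero(m); print("scene",l,round(d["score"],2),d["pixel"],m.sum(),xs.min(),xs.max(),ys.min(),ys.max())
E
```

```text
top module1 0.78 [231.4, 303.5] 642 212 244 288 317
top module1 0.73 [272.1, 282.4] 592 257 286 266 297
top module1 0.62 [269.5, 331.7] 641 255 285 319 346
top module1 0.61 [372.8, 288.8] 646 358 389 272 303
top module1 0.27 [336.8, 193.3] 11791 254 429 150 240
top manifold 0.91 [334.9, 195.7] 11667 253 428 150 239
top manifold 0.2 [508.0, 194.7] 831 491 528 179 209
top flap 0.77 [332.7, 188.4] 8497 263 405 158 240
top flap 0.58 [271.6, 282.3] 629 256 286 267 297
top hook 0.71 [387.4, 204.3] 368 375 426 200 224
top hook 0.3 [332.0, 189.2] 8744 262 405 157 241
top hook_grip 0.68 [334.6, 188.9] 8345 263 405 158 240
top hook_grip 0.66 [395.0, 202.7] 316 376 426 200 223
top flap_bar 0.76 [329.6, 190.4] 8550 262 405 157 240
scene module1 0.96 [435.2, 220.2] 645 423 447 205 235
scene module1 0.96 [320.6, 207.2] 561 308 331 192 221
scene module1 0.94 [397.6, 213.3] 651 384 412 195 225
scene module1 0.86 [358.1, 194.5] 479 350 370 185 210
scene module1 0.72 [148.7, 283.1] 1257 133 166 254 310
scene module1 0.58 [366.8, 220.4] 647 353 380 208 238
scene manifold 0.85 [319.0, 281.1] 11386 231 409 235 328
scene flap 0.65 [325.4, 271.8] 6193 254 398 235 299
scene flap 0.34 [449.4, 197.1] 344 428 491 192 205
scene hook 0.77 [259.2, 253.3] 322 234 281 239 260
scene hook_grip 0.79 [260.2, 251.7] 368 234 282 238 261
scene flap_bar 0.65 [324.0, 268.8] 5939 255 397 235 298
```

View pics/t1.png

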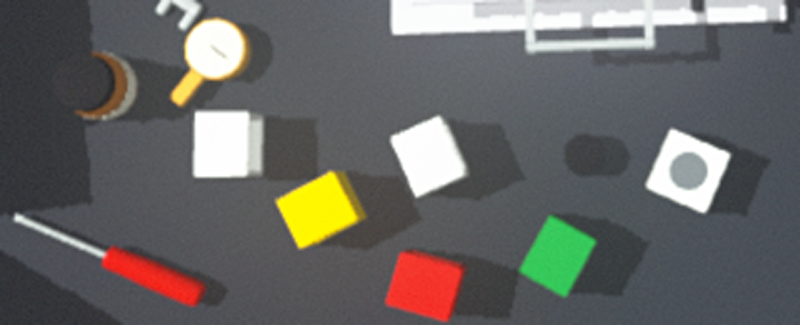

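View pics/t2.png

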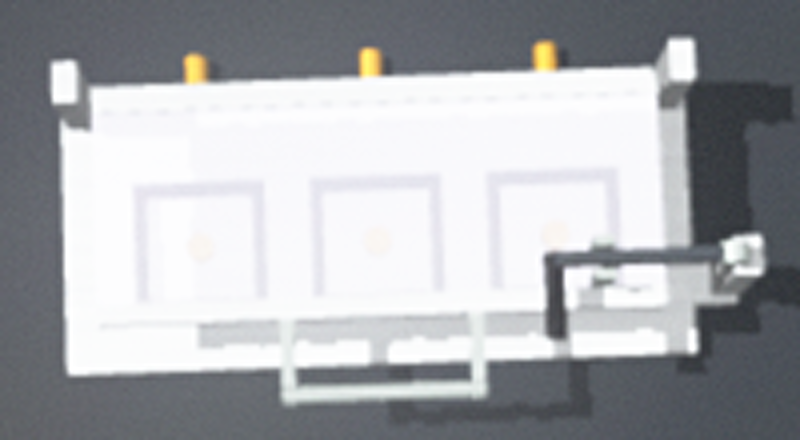

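View pics/s1.png

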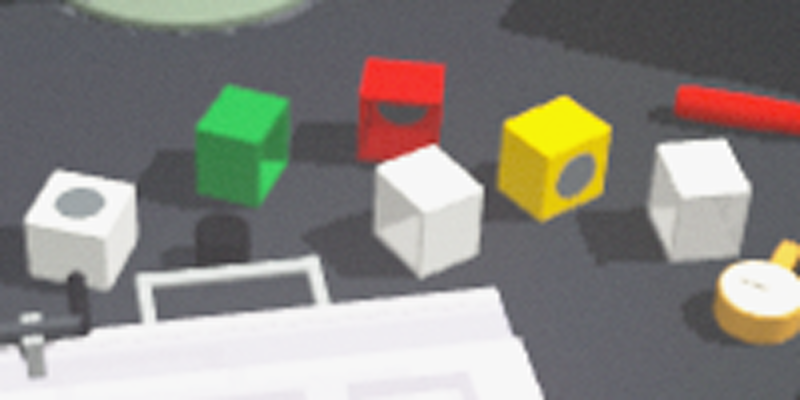

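View pics/s2.png

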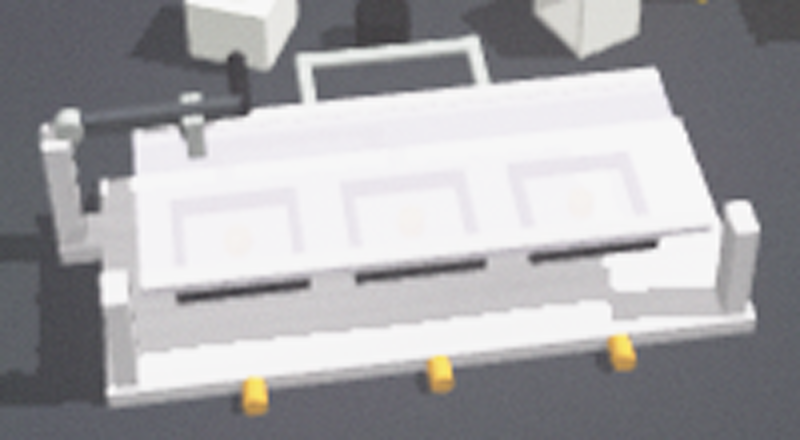

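```bash
cat > man.py <<'E'
from h import *
from scipy.optimize import least_squares
def M2w(p,q):
    x,y,t=p[:3]; q=np.atleast_2d(q); c,s=np.cos(t),np.sin(t)
    return np.c_[x+c*q[:,0]-s*q[:,1], y+s*q[:,0]+c*q[:,1], q[:,2]]
E
python3 - <<'E'
from man import *
ft=cam("top"); fs=cam("scene")
def T(a,b): return (240+a/4-.5,140+b/4-.5)
def S(a,b): return (220+a/4-.5,225+b/4-.5)
obs=[("t",T(68,375),(-75,195,12)),("t",T(697,352),(-75,-195,12)),
("t",T(201,247),(0,110,26)),("t",T(377,240),(0,0,26)),("t",T(553,233),(0,-110,26)),
("t",T(64,80),(90,183,85)),("t",T(681,55),(90,-183,85)),("t",T(385,388),(-100,0,73)),
("s",S(107,403),(105,-195,0)),("s",S(755,328),(105,195,0)),
("s",S(238,238),(0,-110,26)),("s",S(412,220),(0,0,26)),("s",S(582,203),(0,110,26)),("s",S(388,50),(-100,0,73))]
F={"t":ft,"s":fs}
def res(p):
    r=[]
    for k,px,q in obs:
        w=M2w(p,np.array(q)/1000.); r.append(w2px(F[k],w)[0]-px)
    return np.array(r)
s=least_squares(lambda p:res(p).ravel(),[.5,0,0],loss="soft_l1"); print(s.x); print(res(s.x).round(1))
for k,n in (("t",'top'),("s",'scene')):
    o2=[o for o in obs if o[0]==k]
    def r2(p): return np.array([w2px(F[k],M2w(p,np.array(q)/1000.))[0]-px for k,px,q in o2]).ravel()
    ss=least_squares(r2,s.x,loss="soft_l1"); print(n,ss.x)
def box(x0,x1,y0,y1,z0,z1):
    c=[(x,y,z) for x in(x0,x1) for y in(y0,y1) for z in(z0,z1)]
    return [(a,b) for i,a in enumerate(c) for b in c[i+1:] if sum(u!=v for u,v in zip(a,b))==1]
L=box(-75,105,-195,195,0,12)
for y in(-110,0,110): L+=box(-33,33,y-33,y+33,12,22)
L+=box(-55,85,-168,168,70,76)+[((-100,-52,73),(-100,52,73))]
for k,(u0,v0,u1,v1) in (("t",(240,140,440,250)),("s",(220,225,420,335))):
    f=F[k]; im=cv2.resize(f["frame"][v0:v1,u0:u1,::-1],None,fx=4,fy=4,interpolation=cv2.INTER_CUBIC)
    for a,b in L:
        p=w2px(f,M2w(s.x,np.array([a,b])/1000.)); p=((p-[u0,v0]+.5)*4).round().astype(int)
        cv2.line(im,tuple(map(int,p[0])),tuple(map(int,p[1])),(0,0,255),1)
    cv2.imwrite(f"pics/fit_{k}.png",im)
E
```

```text
[ 6.42303325e-01 -5.70297557e-04  5.95396681e-02]
[[-0.2 -0.3]
 [-0.3 -0.4]
 [-0.6 -0.5]
 [-0.  -0.4]
 [ 0.5 -0.3]
 [-0.2  0.5]
 [-0.1  1. ]
 [-0.3  0.8]
 [ 0.4  1.7]
 [-0.5  1.1]
 [-0.4 -0.7]
 [-0.4 -1.1]
 [-0.3 -1.6]
 [-0.2  1.9]]
top [ 0.64235535 -0.0010128   0.06070637]
scene [6.41706371e-01 1.66179692e-04 5.34827009e-02]
```

View pics/fit_t.png

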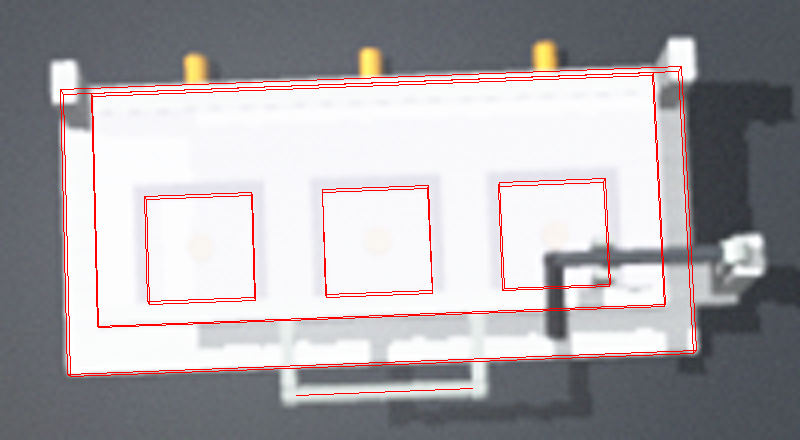

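View pics/fit_s.png

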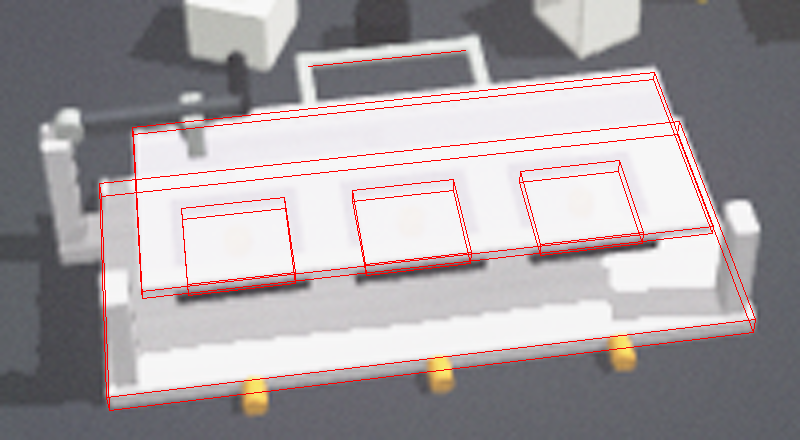

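```bash
python3 - <<'E'
from man import *
ft=cam("top")
p=[.6423,-.0008,.0597]
def T(a,b): return (240+a/4-.5,140+b/4-.5)
def inv(w): 
    c,s=np.cos(p[2]),np.sin(p[2]); d=w[:2]-p[:2]; return np.array([c*d[0]+s*d[1],-s*d[0]+c*d[1],w[2]])
for n,a in (("arm end corner",(552,258)),("grip front end",(557,337)),("arm mid",(640,256)),("hinge",(738,248)),("bar",(385,388)),("arm at hinge",(715,252))):
    z=.073 if n=="bar" else .102
    w=px2w(ft,*T(*a),z); print(n,w.round(4),(inv(w)*1000).round(1))
crop(ft,370,180,440,240,10,"hook.png")
fs=cam("scene"); crop(fs,225,230,295,290,10,"hook_s.png"); crop(fs,340,180,460,245,6,"mods.png"); crop(ft,160,250,300,310,5,"modt.png")
E
```

```text
arm end corner [ 0.6191 -0.1021  0.102 ] [-29.2 -99.7 102. ]
grip front end [ 0.573  -0.1056  0.102 ] [ -75.4 -100.5  102. ]
arm mid [ 0.6213 -0.153   0.102 ] [ -30.  -150.6  102. ]
hinge [ 0.6273 -0.2096  0.102 ] [ -27.5 -207.5  102. ]
bar [ 0.5445 -0.0072  0.073 ] [-98.1  -0.6  73. ]
arm at hinge [ 0.6246 -0.1963  0.102 ] [ -29.3 -194.1  102. ]
```

View pics/hook.png

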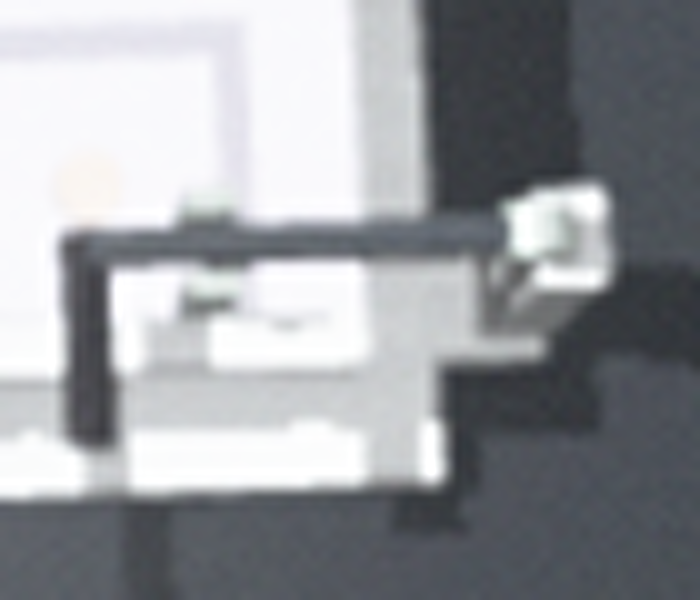

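View pics/hook_s.png

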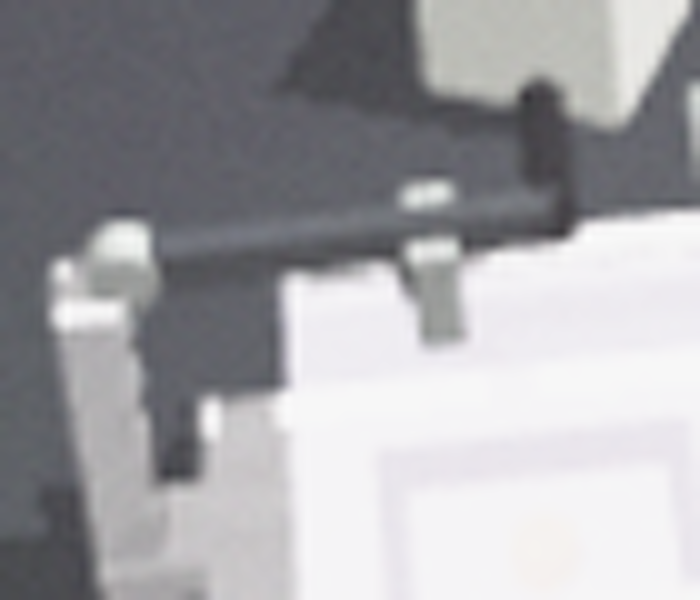

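View pics/mods.png

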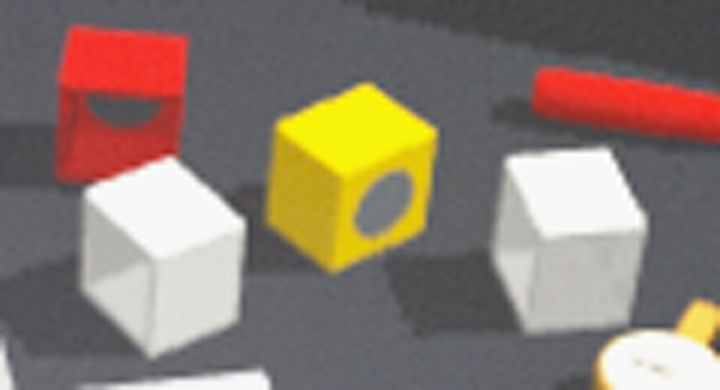

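View pics/modt.png

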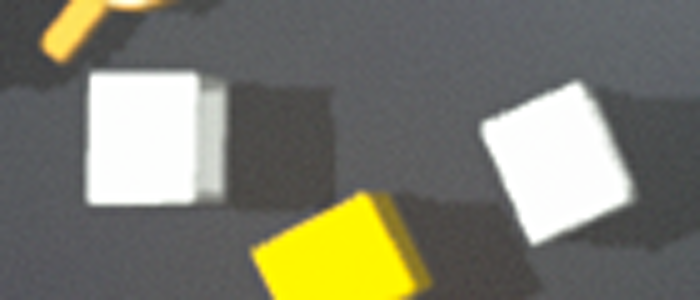

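>>> {"fn": "move_arm", "kwargs": {"motion": [[[20,30,0],[0,0,-0.05]],[[55,80,0],[0,0,-0.1]],[[90,130,0],[0,0,-0.15]],[[125,180,0],[0,0,-0.2]],[[160,230,0],[0,0,-0.25]],[[195,280,0],[0,0,-0.3]],[[230,330,-10],[0,0,-0.35]],[[265,380,-20],[0,0,-0.392]],[[295,430,-40],[0,0,-0.392]],[[316,458,-55],[0,0,-0.392]],[[316,458,-55],[0,0,-0.392]]], "jaw": 26}}

```text
clock: 2.38
position: [0.5895, -0.1012, 0.1999]
tool_rot: [-3.14, 0.001, 0.064]
force: [-0.6, -0.6, 0.3]
grip_width: 0.026
```

```bash
python3 - <<'E'
from man import *
o=observe(); print(o["position"],o["tool_rot"],o["qpos"])
fs=cam("scene"); crop(fs,190,130,350,290,4,"a1.png")
ft=cam("top"); crop(ft,340,150,440,250,5,"a1t.png")
E
```

```text
[ 0.58950746 -0.10124915  0.19994586] [-3.14024813e+00  1.42923689e-03  6.39807596e-02] [ 0.11927451  0.54340634 -0.06825938  1.72445451  0.04438837  0.87683407
 -1.47444938]
```

View pics/a1.png

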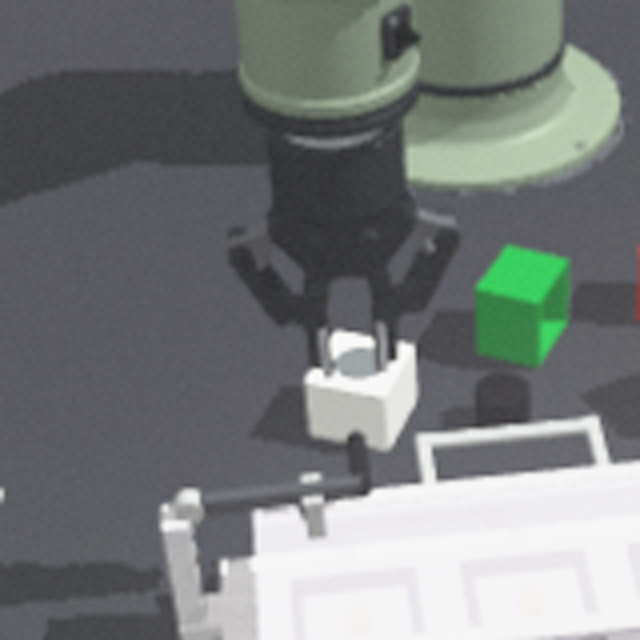

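View pics/a1t.png

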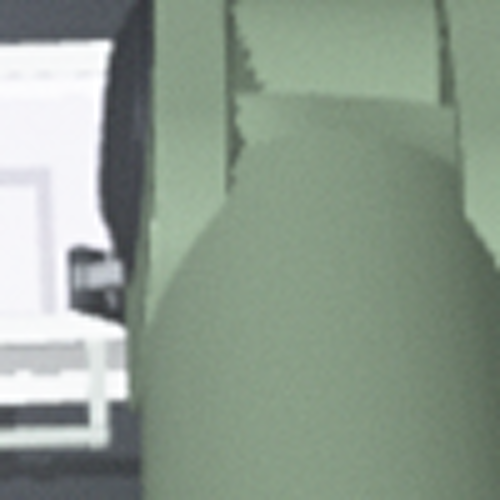

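>>> {"fn": "move_arm", "kwargs": {"motion": [[[0,0,-30],[0,0,0]],[[0,0,-60],[0,0,0]],[[0,0,-85],[0,0,0]],[[0,0,-90],[0,0,0]],[[0,0,-90],[0,0,0]]]}}

```text
clock: 3.1
position: [0.5889, -0.1051, 0.1121]
tool_rot: [3.141, -0.001, 0.059]
force: [0.7, -0.7, 0.8]
grip_width: 0.0258
```

```bash
python3 - <<'E'
from man import *
o=observe(); print(o["position"],o["tool_rot"],o["force"])
fs=cam("scene"); crop(fs,225,200,305,280,8,"a2.png")
E
```

```text
[ 0.58892251 -0.10508576  0.11208327] [ 3.14127374e+00 -5.68397581e-04  5.87596437e-02] [ 0.71411264 -0.67635901  0.77086171]
```

View pics/a2.png

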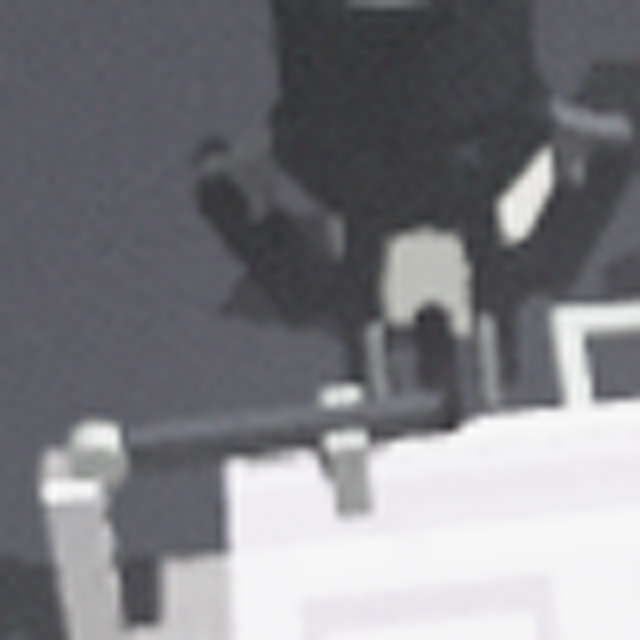

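>>> {"fn": "move_arm", "kwargs": {"motion": [[[0,0,0],[0,0,0]],[[0,0,0],[0,0,0]],[[0,0,0],[0,0,0]],[[0,0,0],[0,0,0]]], "jaw": 0, "grip_force": 30}}

```text
clock: 3.65
position: [0.5892, -0.1039, 0.1116]
tool_rot: [-3.141, -0.001, 0.06]
force: [2.6, 5.2, 1.1]
grip_width: 0.0113
```

>>> {"fn": "move_arm", "kwargs": {"motion": [[[0,-0.5,10.5],[0,0,0]],[[0.3,-4.7,31],[0,0,0]],[[0.8,-12.9,50.3],[0,0,0]],[[1.5,-24.7,67.6],[0,0,0]],[[2.4,-39.6,82.2],[0,0,0]],[[3.4,-57.3,93.6],[0,0,0]],[[4.6,-76.8,101.2],[0,0,0]],[[5.8,-97.4,104.7],[0,0,0]],[[7.1,-118.3,104.1],[0,0,0]],[[8.3,-138.6,99.4],[0,0,0]],[[9.4,-157.7,90.6],[0,0,0]],[[10,-166.5,84.9],[0,0,0]]]}}

```text
clock: 5.15
position: [0.5988, -0.2722, 0.195]
tool_rot: [-3.141, 0.0, 0.059]
force: [3.8, 3.4, 0.2]
grip_width: 0.0106
```

>>> {"fn": "move_arm", "kwargs": {"motion": [[[0,0,0],[0,0,0]],[[0,0,0],[0,0,0]]], "jaw": 35}}

```text
clock: 5.4
position: [0.5986, -0.2706, 0.196]
tool_rot: [-3.141, 0.001, 0.06]
force: [0.6, 0.2, -0.4]
grip_width: 0.0346
```

```bash
python3 - <<'E'
from man import *
o=observe(); print(o["position"],o["tool_rot"],o["force"],o["grip_width"])
fs=cam("scene"); crop(fs,160,150,360,310,4,"a3.png")
E
```

```text
[ 0.59855754 -0.27062942  0.19596493] [-3.14144328e+00  8.10859978e-04  5.99499857e-02] [ 0.59250821  0.2314928  -0.40109869] 0.03464251846301999
```

View pics/a3.png

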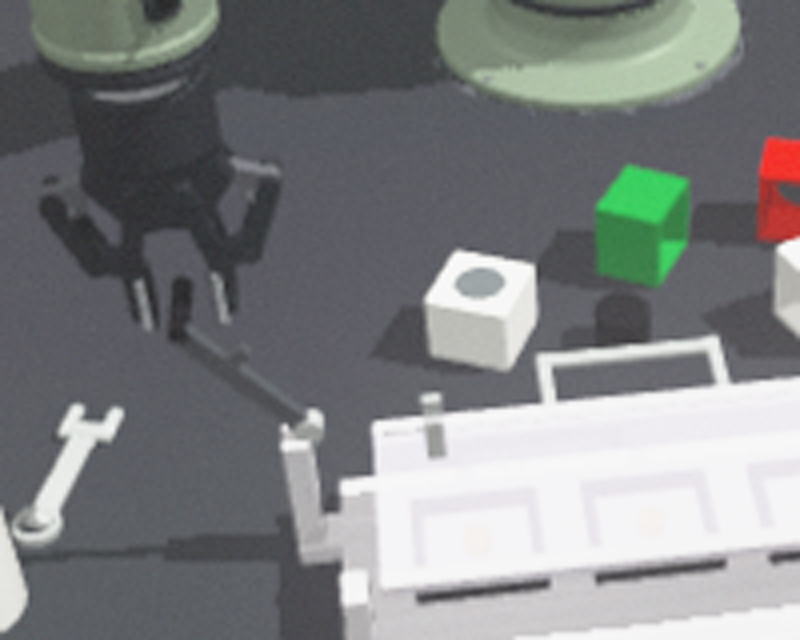

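>>> {"fn": "move_arm", "kwargs": {"motion": [[[0,0,40],[0,0,0]],[[0,20,60],[0,0,0.16]],[[-10,60,60],[0,0,0.34]],[[-20,110,60],[0,0,0.52]],[[-30,160,50],[0,0,0.7]],[[-40,210,40],[0,0,0.88]],[[-50,245,20],[0,0,1.06]],[[-56,264,0],[0,0,1.24]],[[-56,264,-20],[0,0,1.42]],[[-56,264,-40],[0,0,1.571]],[[-56,264,-40],[0,0,1.571]],[[-56,264,-40],[0,0,1.571]]], "jaw": 35}}

```text
clock: 6.95
position: [0.5431, -0.0067, 0.157]
tool_rot: [3.141, 0.0, 1.627]
force: [0.4, -0.2, 0.2]
grip_width: 0.0349
```

>>> {"fn": "move_arm", "kwargs": {"motion": [[[0,0,-30],[0,0,0]],[[0,0,-55],[0,0,0]],[[0,0,-70],[0,0,0]],[[0,0,-77],[0,0,0]],[[0,0,-77],[0,0,0]]]}}

```text
clock: 7.58
position: [0.543, -0.0067, 0.0795]
tool_rot: [3.141, 0.0, 1.63]
force: [0.1, -0.4, -0.3]
grip_width: 0.035
```

```bash
python3 - <<'E'
from man import *
o=observe(); print(o["position"],o["tool_rot"],o["force"],o["grip_width"])
fs=cam("scene"); crop(fs,260,180,380,280,6,"a4.png")
E
```

```text
[ 0.54303285 -0.00671809  0.07950161] [3.14134490e+00 1.35010415e-04 1.63033409e+00] [ 0.06844912 -0.43655018 -0.2774828 ] 0.03496338875130595
```

View pics/a4.png

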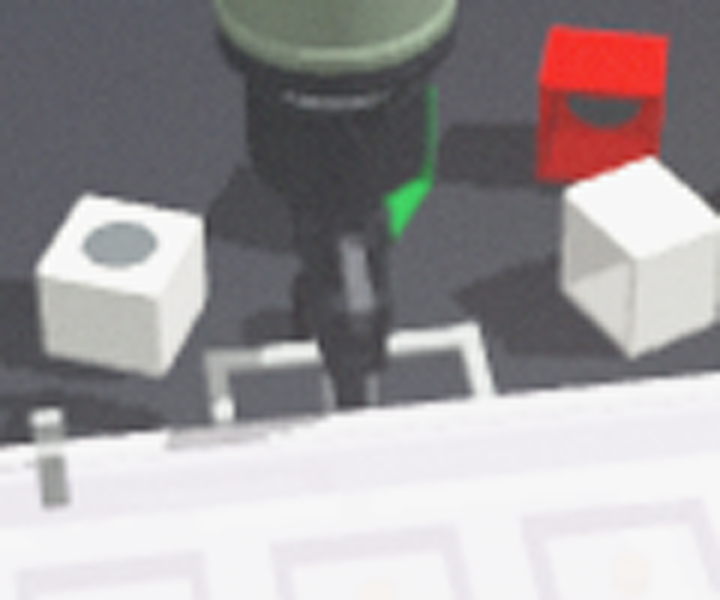

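Fingers straddle the bar (crop 350,390). Close on it.

>>> {"fn": "move_arm", "kwargs": {"motion": [[[0,0,0],[0,0,0]],[[0,0,0],[0,0,0]],[[0,0,0],[0,0,0]],[[0,0,0],[0,0,0]]], "jaw": 0, "grip_force": 30}}

```text
clock: 8.12
position: [0.5416, -0.007, 0.0792]
tool_rot: [-3.139, 0.0, 1.631]
force: [-7.9, 0.7, 2.7]
grip_width: 0.0086
```

>>> {"fn": "move_arm", "kwargs": {"motion": [[[0,0,18.5],[0,0,0]],[[5,0.3,45.8],[0,0,0]],[[14,0.9,72],[0,0,0]],[[26.5,1.6,96.7],[0,0,0]],[[43,2.6,119.2],[0,0,0]],[[62,3.8,139],[0,0,0]],[[84,5.1,155.7],[0,0,0]],[[108.5,6.6,168.9],[0,0,0]],[[134.5,8.1,178.3],[0,0,0]],[[161.5,9.7,183.7],[0,0,0]],[[174.5,10.5,184.8],[0,0,0]],[[174.5,10.5,184.8],[0,0,0]]]}}

```text
clock: 9.62
position: [0.7183, 0.0036, 0.2663]
tool_rot: [3.139, -0.0, 1.63]
force: [0.7, -2.5, 4.8]
grip_width: 0.009
```

```bash
python3 - <<'E'
from man import *
o=observe(); print(o["position"],o["tool_rot"],o["force"],o["grip_width"])
fs=cam("scene"); crop(fs,200,120,420,330,3.6,"a5.png")
E
```

```text
[0.71828664 0.00356269 0.26631195] [ 3.13896735e+00 -3.52820998e-04  1.63047399e+00] [ 0.7276854  -2.53011735  4.80224597] 0.008987902630512752
```

View pics/a5.png

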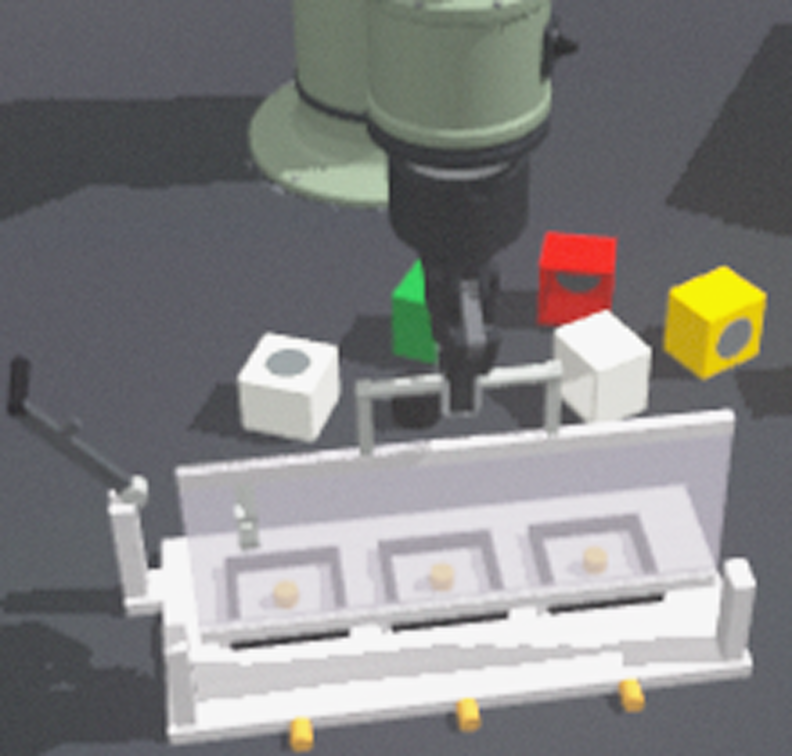

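>>> {"fn": "move_arm", "kwargs": {"motion": [[[0,0,0],[0,0,0]],[[0,0,0],[0,0,0]],[[0,0,40],[0,0,0]],[[-40,-40,60],[0,0,0]],[[-80,-90,60],[0,0,0]],[[-120,-150,60],[0,0,0]],[[-170,-210,60],[0,0,0]],[[-230,-260,60],[0,0,0]],[[-260,-310,60],[0,0,0]],[[-290,-360,60],[0,0,0]],[[-310,-400,60],[0,0,0]],[[-310,-400,60],[0,0,0]]], "jaw": 40}}

```text
clock: 11.18
position: [0.4044, -0.3996, 0.324]
tool_rot: [-3.141, 0.001, 1.625]
force: [0.8, -0.2, -1.0]
grip_width: 0.0402
```

```bash
python3 - <<'E'
from man import *
o=observe(); print(o["position"],o["tool_rot"],o["force"],o["grip_width"])
f=cam("top"); cv2.imwrite("pics/t5.png",f["frame"][:,:,::-1]); crop(f,240,140,440,250,4,"t5c.png"); np.save("t5.npy",f["frame"])
E
```

```text
[ 0.40444838 -0.3995727   0.32404403] [-3.14060482e+00  7.39820097e-04  1.62548584e+00] [ 0.81049737 -0.21660528 -0.95747357] 0.040161803971279365
```

View pics/t5.png

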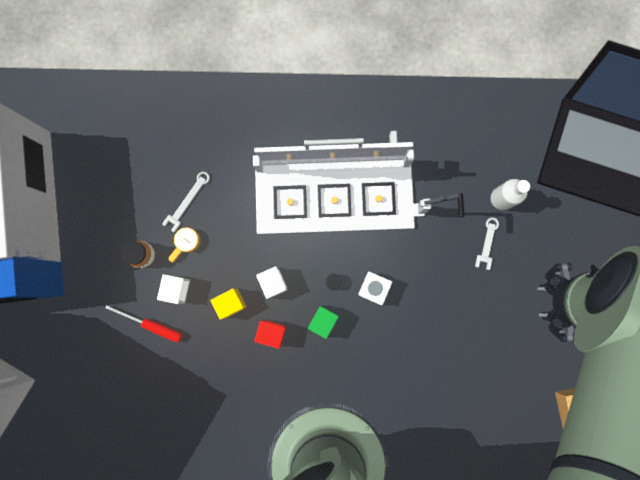

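View pics/t5c.png

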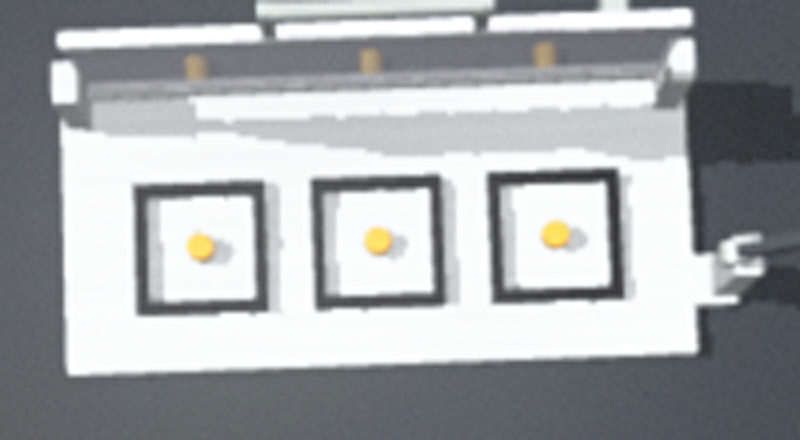

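```bash
cat > meas.py <<'E'
from man import *
def manifold_fit(f):
    im=f["frame"]; g=cv2.cvtColor(im,cv2.COLOR_RGB2GRAY)
    s=6; u0,v0,u1,v1=262,172,408,228
    G=cv2.resize(g[v0:v1,u0:u1],None,fx=s,fy=s,interpolation=cv2.INTER_CUBIC)
    m=(G<125).astype(np.uint8)
    cs,_=cv2.findContours(m,cv2.RETR_EXTERNAL,cv2.CHAIN_APPROX_NONE)
    out=[]
    for c in cs:
        if cv2.contourArea(c)>20000*s*s/100.:
            r=cv2.minAreaRect(c); (a,b),wh,ang=r
            out.append((u0+(a+.5)/s-.5,v0+(b+.5)/s-.5,wh[0]/s,wh[1]/s,ang))
    return sorted(out)
def quad(f,mask_rgb_fn,u,v,h,R=28,s=6):
    pass
E
python3 - <<'E'
from meas import *
f=cam("top"); r=manifold_fit(f)
P=[]
for a in r:
    w=px2w(f,a[0],a[1],.022); P.append(w); print(np.round(a,2),w.round(4))
if len(P)==3:
    d=(P[0]-P[2]); print("yaw",np.arctan2(-d[0],d[1]),np.linalg.norm(d[:2]), np.mean(P,axis=0))
# ports
hsv=cv2.cvtColor(f["frame"],cv2.COLOR_RGB2HSV); m=cv2.inRange(hsv,(15,110,120),(35,255,255))[185:215,270:400]
n,l,st,c=cv2.connectedComponentsWithStats(m)
for i in range(1,n): print("port",c[i]+[270,185],st[i,4],px2w(f,c[i][0]+270,c[i][1]+185,.026).round(4))
# modules
g=f["frame"]
for (u,v) in ((173,290),(271,282),(375,288)):
    s=8;R=24
    G=cv2.resize(cv2.cvtColor(g[v-R:v+R,u-R:u+R],cv2.COLOR_RGB2GRAY),None,fx=s,fy=s,interpolation=cv2.INTER_CUBIC)
    m=(G>150).astype(np.uint8); cs,_=cv2.findContours(m,cv2.RETR_EXTERNAL,cv2.CHAIN_APPROX_NONE); c=max(cs,key=cv2.contourArea)
    rr=cv2.minAreaRect(c); bp=cv2.boxPoints(rr); bp=(bp+.5)/s-.5+[u-R,v-R]
    z=.05 if u==375 else .06
    W=np.array([px2w(f,*b,z) for b in bp]); e=np.diff(np.r_[W,W[:1]],axis=0)
    print("mod",(u,v),W.mean(0).round(4),"edges",np.linalg.norm(e,axis=1).round(4),"ang",np.degrees(np.arctan2(e[:,1],e[:,0])).round(1))
    crop(f,u-R,v-R,u+R,v+R,10,f"m{u}.png")
E
```

```text
[289.86 201.64  32.38  32.28  88.63] [0.6344 0.1078 0.022 ]
[334.2  200.06  32.34  32.14  88.03] [ 0.6407 -0.0018  0.022 ]
[378.58 198.53  32.54  32.66  87.61] [ 0.6469 -0.1115  0.022 ]
yaw 0.05718399646728357 0.219617758071494 [ 0.64066932 -0.0018677   0.022     ]
port [378.4516129  198.41935484] 31 [ 0.6464 -0.1108  0.026 ]
port [334.10344828 199.68965517] 29 [ 0.6409 -0.0016  0.026 ]
port [289.72413793 201.4137931 ] 29 [0.6342 0.1078 0.026 ]
mod (173, 290) [0.4116 0.3761 0.06  ] edges [0.0647 0.0677 0.0646 0.0674] ang [ -10.1 -101.6  169.6   78.5]
mod (271, 282) [0.4346 0.1435 0.06  ] edges [0.0567 0.0642 0.0564 0.0641] ang [ -64.7 -154.3  115.2   25.9]
mod (375, 288) [ 0.426  -0.1028  0.05  ] edges [0.0641 0.0647 0.064  0.0644] ang [ -22.3 -112.   157.5   68.1]
```

```bash
cd pics; python3 -c "
import cv2,numpy as np
cv2.imwrite('mm.png',np.hstack([cv2.imread(f'm{u}.png')[::2,::2] for u in (173,271,375)]))"
```

```text
(no output)
```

View pics/mm.png

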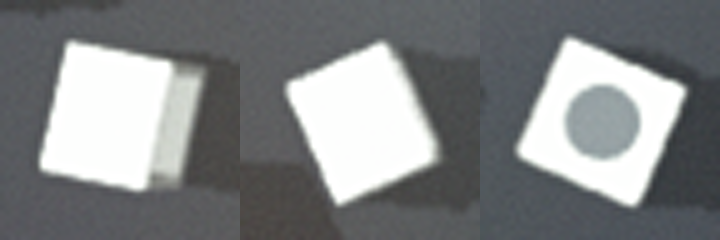

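>>> {"fn": "move_arm", "kwargs": {"motion": [[[0,40,0],[0,0,-0.1]],[[5,90,-20],[0,0,-0.25]],[[10,140,-50],[0,0,-0.4]],[[15,190,-80],[0,0,-0.443]],[[20,240,-120],[0,0,-0.443]],[[21,280,-160],[0,0,-0.443]],[[21.5,297,-194],[0,0,-0.443]],[[21.5,297,-194],[0,0,-0.443]],[[21.5,297,-194],[0,0,-0.443]]], "jaw": 82}}

```text
clock: 12.4
position: [0.4294, -0.099, 0.131]
tool_rot: [3.141, -0.0, 1.189]
force: [-0.5, -0.2, 0.4]
grip_width: 0.0819
```

>>> {"fn": "move_arm", "kwargs": {"motion": [[[0,0,0],[0,0,0]],[[0,0,0],[0,0,0]],[[0,0,0],[0,0,0]]]}}

```text
clock: 12.78
position: [0.429, -0.0997, 0.1304]
tool_rot: [3.141, -0.0, 1.187]
force: [0.1, -0.2, 0.2]
grip_width: 0.0817
```

>>> {"fn": "move_arm", "kwargs": {"motion": [[[-3,-3,-25],[0,0,-0.004]],[[-3,-3,-50],[0,0,-0.004]],[[-3,-3,-75],[0,0,-0.004]],[[-3,-3,-87],[0,0,-0.004]],[[-3,-3,-87],[0,0,-0.004]],[[-3,-3,-87],[0,0,-0.004]]]}}

```text
clock: 13.52
position: [0.4262, -0.1024, 0.0437]
tool_rot: [3.141, -0.0, 1.184]
force: [0.4, 0.6, 0.4]
grip_width: 0.082
```

```bash
python3 - <<'E'
from man import *
o=observe(); print(o["position"],o["tool_rot"],o["force"],o["grip_width"])
fs=cam("scene"); crop(fs,230,150,350,270,6,"b1.png")
E
```

```text
[ 0.42620954 -0.10238927  0.04369275] [ 3.14071444e+00 -1.82921501e-04  1.18362328e+00] [0.4267482  0.58791144 0.41688828] 0.08196562864353707
```

View pics/b1.png

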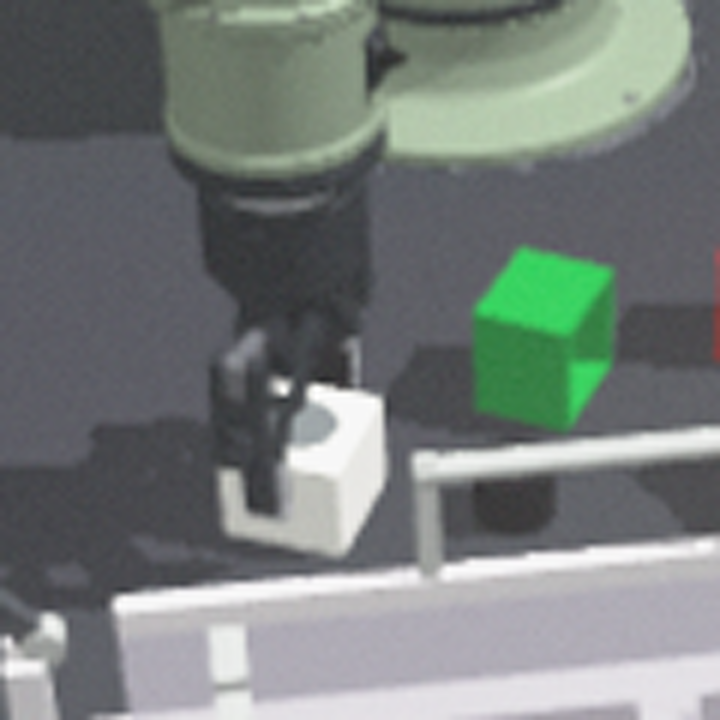

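>>> {"fn": "move_arm", "kwargs": {"motion": [[[0,0,0],[0,0,0]],[[0,0,0],[0,0,0]],[[0,0,0],[0,0,0]],[[0,0,0],[0,0,0]],[[0,0,0],[0,0,0]]], "jaw": 0, "grip_force": 35}}

```text
clock: 14.2
position: [0.4261, -0.1024, 0.0436]
tool_rot: [3.141, -0.0, 1.183]
force: [-1.7, 0.1, 11.8]
grip_width: 0.0597
```

>>> {"fn": "move_arm", "kwargs": {"motion": [[[0,0,20],[0,0,0]],[[0,0,60],[0,0,0]],[[0,0,100],[0,0,0]],[[0,0,100],[0,0,0]]]}}

```text
clock: 14.7
position: [0.4269, -0.1028, 0.1454]
tool_rot: [3.137, -0.001, 1.183]
force: [-0.7, -0.2, -1.5]
grip_width: 0.0595
```

```bash
python3 - <<'E'
from man import *
o=observe(); print(o["position"],o["tool_rot"],o["force"],o["grip_width"])
fs=cam("scene"); crop(fs,230,150,350,270,6,"b2.png")
E
```

```text
[ 0.42692774 -0.1027681   0.14540754] [ 3.13714118e+00 -5.74578316e-04  1.18307062e+00] [-0.7431396  -0.19906781 -1.48612792] 0.059498643617067616
```

View pics/b2.png

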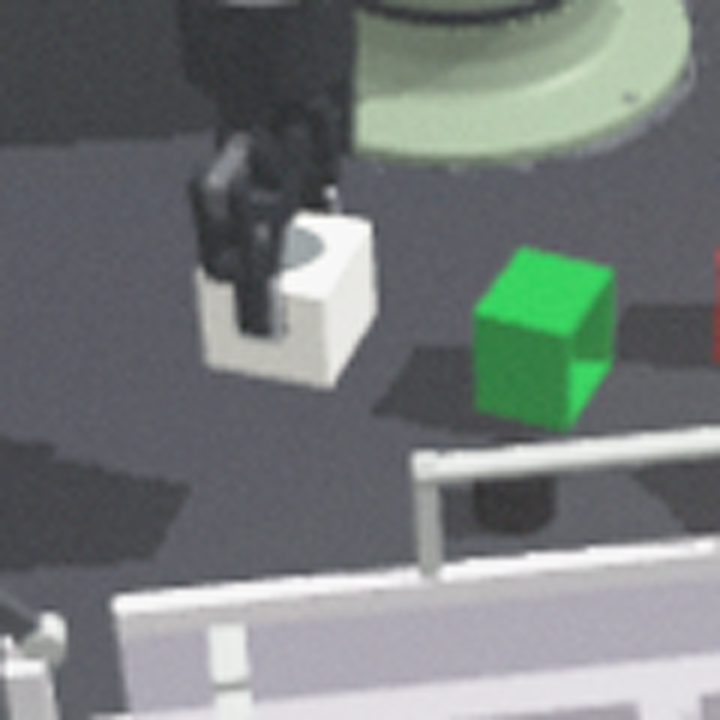

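>>> {"fn": "move_arm", "kwargs": {"motion": [[[30,-1,10],[0,0,0.1]],[[70,-3,10],[0,0,0.25]],[[115,-5,10],[0,0,0.4]],[[160,-7,5],[0,0,0.445]],[[200,-9,-10],[0,0,0.445]],[[220.5,-9,-30],[0,0,0.445]],[[220.5,-9,-40],[0,0,0.445]],[[220.5,-9,-40],[0,0,0.445]],[[220.5,-9,-40],[0,0,0.445]]]}}

```text
clock: 15.88
position: [0.646, -0.1114, 0.1034]
tool_rot: [3.142, 0.0, 1.629]
force: [-1.1, 0.3, -0.1]
grip_width: 0.0602
```

```bash
python3 - <<'E'
from man import *
o=observe(); print(o["position"],o["tool_rot"],o["force"],o["grip_width"])
fs=cam("scene"); crop(fs,220,180,340,310,6,"b3.png")
E
```

```text
[ 0.64600771 -0.11141009  0.10335649] [3.14153108e+00 2.72427281e-04 1.62871460e+00] [-1.10170619  0.26125527 -0.08632177] 0.06019003665941414
```

View pics/b3.png

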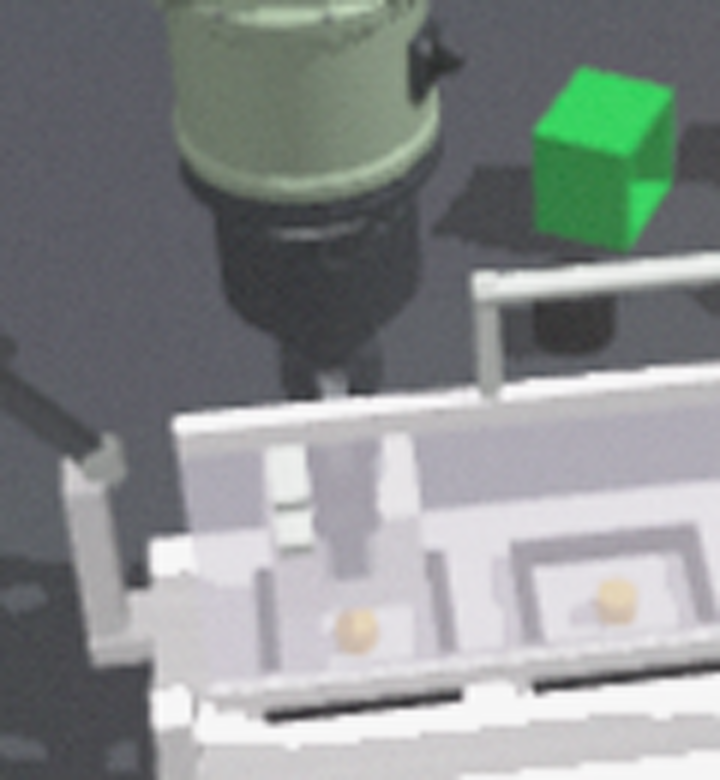

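>>> {"fn": "move_arm", "kwargs": {"motion": [[[0.7,0,-15],[0,0,0]],[[0.7,0,-28],[0,0,0]],[[0.7,0,-36],[0,0,0]],[[0.7,0,-42],[0,0,0]],[[0.7,0,-46],[0,0,0]],[[0.7,0,-46],[0,0,0]]]}}

```text
clock: 16.68
position: [0.647, -0.1113, 0.0568]
tool_rot: [-3.141, -0.0, 1.629]
force: [0.7, 0.0, -1.0]
grip_width: 0.0593
```

>>> {"fn": "move_arm", "kwargs": {"motion": [[[0,0,-1.5],[0,0,0]],[[0,0,-2],[0,0,0]],[[0,0,-2],[0,0,0]]]}}

```text
clock: 17.05
position: [0.6473, -0.1113, 0.0557]
tool_rot: [3.141, 0.0, 1.629]
force: [-3.1, 0.5, 7.7]
grip_width: 0.0597
```

>>> {"fn": "move_arm", "kwargs": {"motion": [[[0,0,0],[0,0,0]],[[0,0,0],[0,0,0]],[[0,0,40],[0,0,0]],[[0,0,95],[0,0,0]],[[0,0,95],[0,0,0]]], "jaw": 78}}

```text
clock: 17.68
position: [0.649, -0.1114, 0.1542]
tool_rot: [3.135, 0.001, 1.628]
force: [-1.1, 0.0, -1.2]
grip_width: 0.0783
```

```bash
python3 - <<'E'
from man import *
o=observe(); print(o["position"],o["tool_rot"],o["force"],o["grip_width"])
fs=cam("scene"); crop(fs,220,200,440,330,3.6,"b4.png")
E
```

```text
[ 0.64898407 -0.11139394  0.1542078 ] [3.13548578e+00 1.16182059e-03 1.62842705e+00] [-1.06350266  0.01058663 -1.22244104] 0.07830587426455632
```

View pics/b4.png

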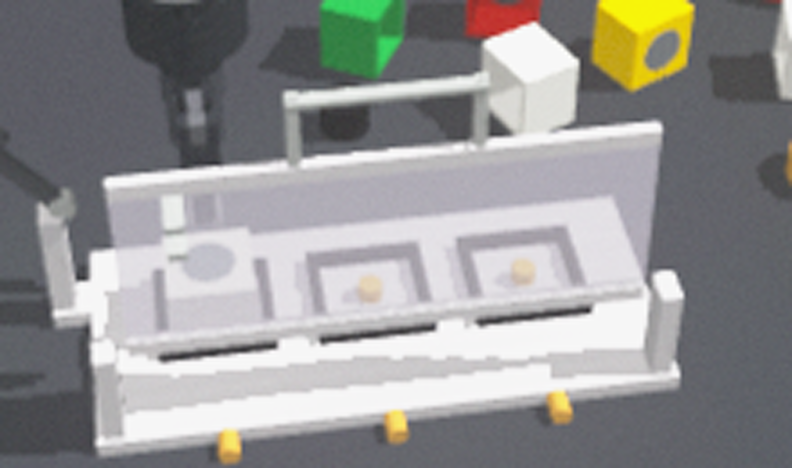

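>>> {"fn": "move_arm", "kwargs": {"motion": [[[-40,0,20],[0,0,0]],[[-80,30,30],[0,0,0.08]],[[-110,75,30],[0,0,0.16]],[[-140,120,30],[0,0,0.24]],[[-165,165,30],[0,0,0.32]],[[-190,210,30],[0,0,0.388]],[[-215,255,30],[0,0,0.388]],[[-235,295,30],[0,0,0.388]],[[-239,307,30],[0,0,0.388]],[[-239,307,30],[0,0,0.388]],[[-239,307,30],[0,0,0.388]]], "jaw": 82}}

```text
clock: 19.1
position: [0.4085, 0.1945, 0.1796]
tool_rot: [-3.141, 0.0, 2.015]
force: [-0.2, 0.0, 0.0]
grip_width: 0.0818
```

>>> {"fn": "move_arm", "kwargs": {"motion": [[[0,0,0],[-0.135,-0.064,0]],[[0,0,0],[-0.27,-0.129,0]],[[0,0,0],[-0.405,-0.193,0]],[[0,0,0],[-0.4726,-0.2254,0]],[[0,0,0],[-0.4726,-0.2254,0]],[[0,0,0],[-0.4726,-0.2254,0]]]}}

```text
clock: 19.85
position: [0.4085, 0.1947, 0.18]
tool_rot: [-3.141, 0.522, 2.015]
force: [-0.7, 0.0, -0.2]
grip_width: 0.0819
```

```bash
python3 - <<'E'
from man import *
from scipy.spatial.transform import Rotation as R
o=observe(); print(o["position"],o["qpos"],o["force"],o["grip_width"])
print(R.from_euler("xyz",o["tool_rot"]).as_matrix().round(3))
fs=cam("top"); cv2.imwrite("pics/c1t.png",fs["frame"][:,:,::-1])
fs=cam("scene"); crop(fs,300,80,460,270,4,"c1.png")
E
```

```text
[0.40846929 0.19472392 0.1799596 ] [-0.52052195  0.50458802 -0.48005614  2.06398758  0.77497487  1.08537002
 -1.07181924] [-0.74222905  0.00973141 -0.21331257] 0.0819222690404841
[[-0.373  0.903  0.214]
 [ 0.783  0.43  -0.451]
 [-0.499 -0.001 -0.867]]
```

View pics/c1.png

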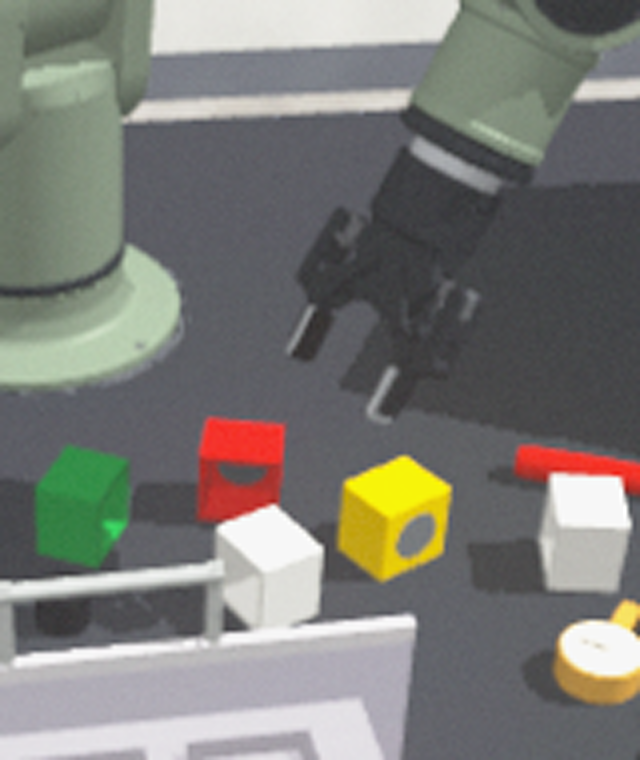

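>>> {"fn": "move_arm", "kwargs": {"motion": [[[4,-6,-42],[0,0,0]],[[7.5,-11.9,-84.2],[0,0,0]],[[12.5,-22,-104],[0,0,0]],[[17.5,-33,-125],[0,0,0]],[[21,-40,-138],[0,0,0]],[[22.5,-43.5,-144.8],[0,0,0]],[[22.5,-43.5,-144.8],[0,0,0]],[[22.5,-43.5,-144.8],[0,0,0]]]}}

```text
clock: 20.95
position: [0.4307, 0.1527, 0.0357]
tool_rot: [3.141, 0.523, 2.017]
force: [0.0, 0.8, -0.8]
grip_width: 0.082
```

```bash
python3 - <<'E'
from man import *
o=observe(); print(o["position"],o["force"],o["grip_width"])
fs=cam("scene"); crop(fs,320,150,440,270,6,"c2.png")
E
```

```text
[0.43067151 0.15269825 0.03568644] [ 0.00560773  0.79270045 -0.79602488] 0.08203077038805281
```

View pics/c2.png

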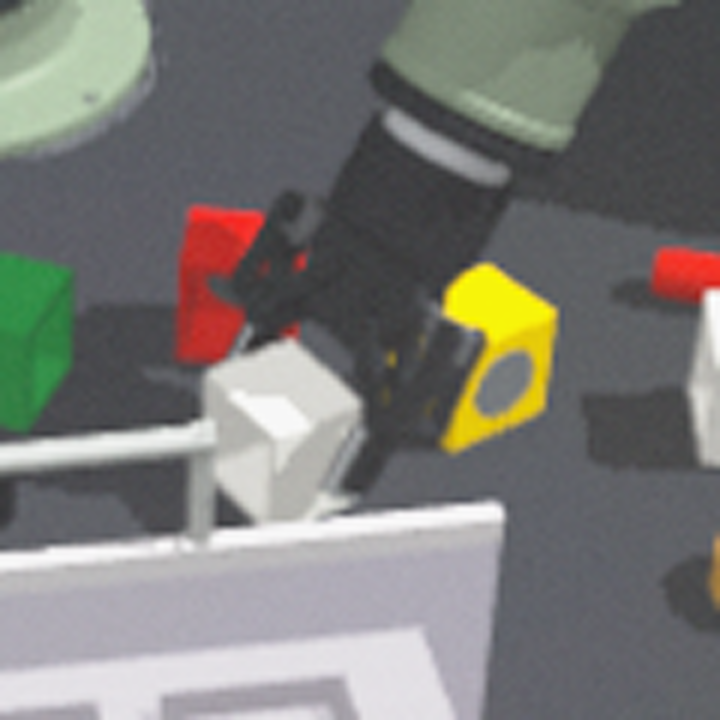

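>>> {"fn": "move_arm", "kwargs": {"motion": [[[2,-5,0],[0,0,0]],[[2,-5,0],[0,0,0]]]}}

```text
clock: 21.25
position: [0.4327, 0.1468, 0.0354]
tool_rot: [-3.141, 0.524, 2.016]
force: [0.1, 0.1, 1.1]
grip_width: 0.0821
```

>>> {"fn": "move_arm", "kwargs": {"motion": [[[0,0,0],[0,0,0]],[[0,0,0],[0,0,0]],[[0,0,0],[0,0,0]],[[0,0,0],[0,0,0]],[[0,0,0],[0,0,0]]], "jaw": 0, "grip_force": 45}}

```text
clock: 21.88
position: [0.4325, 0.1474, 0.0353]
tool_rot: [-3.141, 0.524, 2.017]
force: [-1.2, 1.8, 6.5]
grip_width: 0.0596
```

>>> {"fn": "move_arm", "kwargs": {"motion": [[[0,0,20],[0,0,0]],[[0,0,50],[0,0,0]],[[0,0,80],[0,0,0]],[[0,0,80],[0,0,0]]]}}

```text
clock: 22.38
position: [0.4332, 0.1476, 0.1166]
tool_rot: [3.139, 0.523, 2.015]
force: [0.4, -0.0, -1.3]
grip_width: 0.06
```

```bash
python3 - <<'E'
from man import *
o=observe(); print(o["position"],o["force"],o["grip_width"])
fs=cam("scene"); crop(fs,320,130,440,250,6,"c3.png")
E
```

```text
[0.43316891 0.14761274 0.11662671] [ 0.37733355 -0.03579321 -1.27133846] 0.05995989504695674
```

View pics/c3.png

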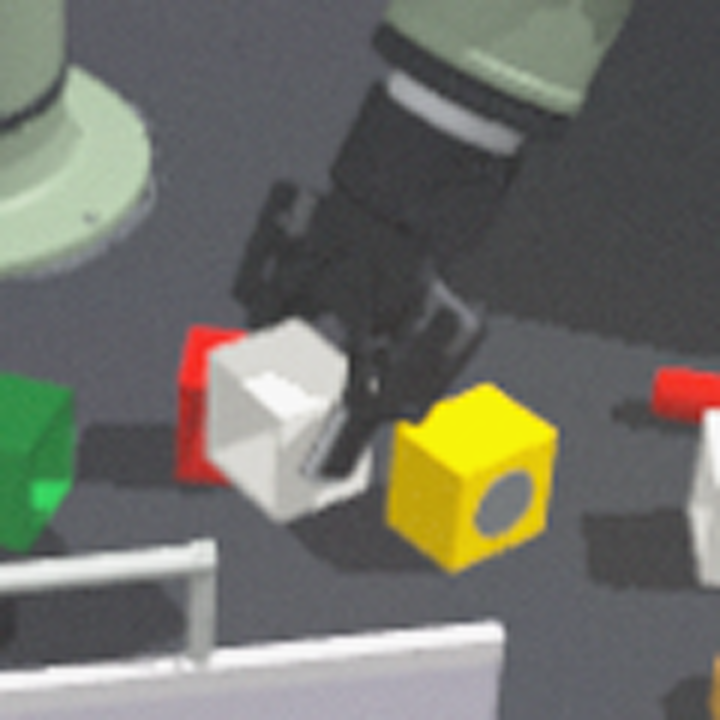

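>>> {"fn": "move_arm", "kwargs": {"motion": [[[0,0,30],[0.13,0.062,0]],[[0,0,60],[0.284,0.135,0]],[[0,0,80],[0.44,0.21,0]],[[0,0,80],[0.595,0.284,0]],[[0,0,80],[0.75,0.358,0]],[[0,0,80],[0.905,0.432,0]],[[0,0,80],[1.06,0.506,0]],[[0,0,80],[1.22,0.582,0]],[[0,0,80],[1.37,0.653,0]],[[0,0,80],[1.418,0.676,0]],[[0,0,80],[1.418,0.676,0]],[[0,0,80],[1.418,0.676,0]]]}}

```text
clock: 23.92
position: [0.4322, 0.1476, 0.1951]
tool_rot: [3.14, -1.046, 2.018]
force: [0.1, 0.2, -1.3]
grip_width: 0.0596
```

```bash
python3 - <<'E'
from man import *
from scipy.spatial.transform import Rotation as R
o=observe(); print(o["position"],o["qpos"],o["force"],o["grip_width"])
print(R.from_euler("xyz",o["tool_rot"]).as_matrix().round(3))
fs=cam("scene"); crop(fs,270,80,430,240,4,"c4.png")
E
```

```text
[0.4322478  0.14757935 0.1950561 ] [ 0.738713    0.97354275 -1.02886512  1.88966576 -0.23988369  0.99623142
  0.4400084 ] [ 0.11154759  0.20429193 -1.32349177] 0.05955189208191964
[[-0.217  0.902 -0.373]
 [ 0.452  0.432  0.781]
 [ 0.865  0.001 -0.501]]
```

View pics/c4.png

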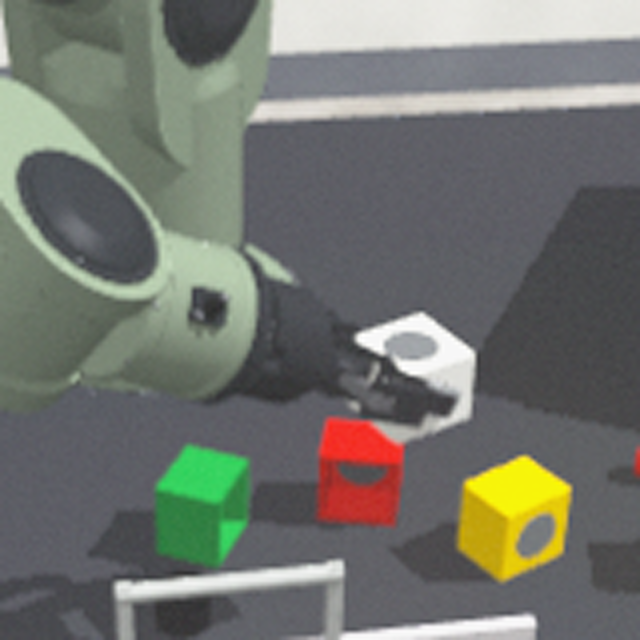

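>>> {"fn": "move_arm", "kwargs": {"motion": [[[0,0,-40],[0,0,0]],[[0,0,-80],[0,0,0]],[[0,0,-115],[0,0,0]],[[0,0,-140],[0,0,0]],[[0,0,-155],[0,0,0]],[[0,0,-155],[0,0,0]]]}}

```text
clock: 24.72
position: [0.4325, 0.1474, 0.0402]
tool_rot: [3.14, -1.047, 2.018]
force: [-0.6, -1.3, -0.4]
grip_width: 0.0597
```

```bash
python3 - <<'E'
from man import *
o=observe(); print(o["position"],o["tool_rot"],o["force"],o["grip_width"])
fs=cam("scene"); crop(fs,290,130,430,270,5,"c5.png")
E
```

```text
[0.4325145  0.14740353 0.04020953] [ 3.14012967 -1.04693319  2.01786703] [-0.61228373 -1.28045836 -0.40317987] 0.05972511546229131
```

View pics/c5.png

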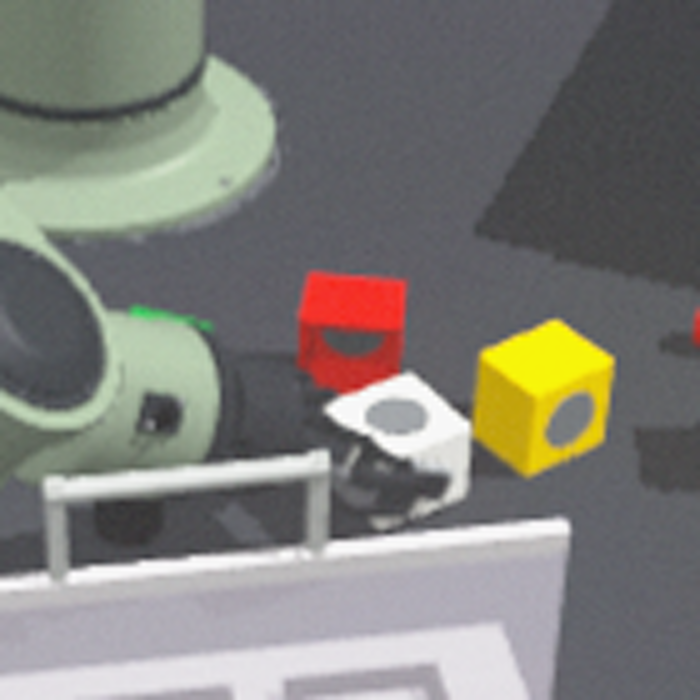

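>>> {"fn": "move_arm", "kwargs": {"motion": [[[0,0,-4],[0,0,0]],[[0,0,-8],[0,0,0]],[[0,0,-10],[0,0,0]],[[0,0,-10],[0,0,0]]]}}

```text
clock: 25.28
position: [0.4325, 0.1472, 0.0302]
tool_rot: [3.14, -1.047, 2.018]
force: [-0.5, 0.1, -0.9]
grip_width: 0.0598
```

>>> {"fn": "move_arm", "kwargs": {"motion": [[[0,0,-1.5],[0,0,0]],[[0,0,-2.5],[0,0,0]],[[0,0,-2.5],[0,0,0]]]}}

```text
clock: 25.65
position: [0.4325, 0.1475, 0.029]
tool_rot: [3.139, -1.049, 2.019]
force: [0.6, -6.5, 17.8]
grip_width: 0.0595
```

>>> {"fn": "move_arm", "kwargs": {"motion": [[[0,0,1],[0,0,0]],[[0,0,1],[0,0,0]],[[0,0,1],[0,0,0]]], "jaw": 84}}

```text
clock: 26.02
position: [0.4326, 0.1472, 0.0286]
tool_rot: [3.14, -1.047, 2.018]
force: [1.0, -0.2, 0.1]
grip_width: 0.084
```

>>> {"fn": "move_arm", "kwargs": {"motion": [[[7,-16,10],[0,0,0]],[[19,-39,25],[0,0,0]],[[37,-78,50],[0,0,0]],[[45,-94,80],[0,0,0]],[[45,-94,130],[0,0,0]],[[45,-94,180],[0,0,0]],[[45,-94,220],[0,0,0]],[[45,-94,220],[0,0,0]]]}}

```text
clock: 27.02
position: [0.4781, 0.0533, 0.2507]
tool_rot: [3.134, -1.045, 2.022]
force: [0.0, -0.0, 0.1]
grip_width: 0.0838
```

```bash
python3 - <<'E'
from man import *
o=observe(); print(o["position"],o["tool_rot"],o["qpos"],o["force"],o["grip_width"])
fs=cam("scene"); crop(fs,270,100,430,260,5,"c6.png")
E
```

```text
[0.47809969 0.05334621 0.25072521] [ 3.13449618 -1.04468915  2.02233731] [ 0.82231619  0.91979546 -0.9942305   1.69758795 -0.23765152  1.28364022
  0.45925599] [ 0.01325041 -0.01177524  0.07891435] 0.08383976679077254
```

View pics/c6.png

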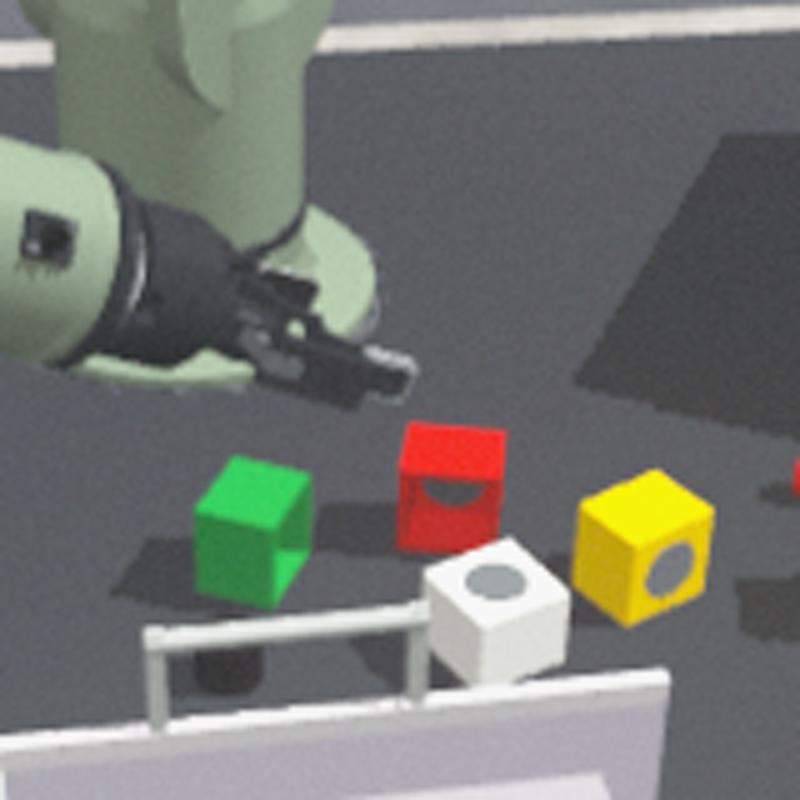

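>>> {"fn": "move_arm", "kwargs": {"motion": [[[0,-30,20],[-0.16,-0.076,0]],[[0,-60,30],[-0.315,-0.15,0]],[[0,-90,30],[-0.473,-0.225,0]],[[0,-130,30],[-0.63,-0.3,0]],[[0,-170,30],[-0.788,-0.376,0]],[[0,-210,30],[-0.945,-0.451,0]],[[0,-250,30],[-0.945,-0.451,0]],[[0,-290,30],[-0.945,-0.451,0]],[[0,-290,30],[-0.945,-0.451,0]]]}}

```text
clock: 28.2
position: [0.4766, -0.2396, 0.2771]
tool_rot: [-3.14, -0.002, 2.013]
force: [0.4, 0.8, 0.3]
grip_width: 0.0838
```

```bash
cat >> meas.py <<'E'
def module(f,u,v,z,R=24,s=8,thr=150):
    g=f["frame"]
    G=cv2.resize(cv2.cvtColor(g[v-R:v+R,u-R:u+R],cv2.COLOR_RGB2GRAY),None,fx=s,fy=s,interpolation=cv2.INTER_CUBIC)
    m=(G>thr).astype(np.uint8); cs,_=cv2.findContours(m,cv2.RETR_EXTERNAL,cv2.CHAIN_APPROX_NONE); c=max(cs,key=cv2.contourArea)
    rr=cv2.minAreaRect(c); bp=cv2.boxPoints(rr); bp=(bp+.5)/s-.5+[u-R,v-R]
    W=np.array([px2w(f,*b,z) for b in bp]); e=np.diff(np.r_[W,W[:1]],axis=0)
    print("mod",(u,v),W.mean(0).round(4),"edges",np.linalg.norm(e,axis=1).round(4),"ang",np.degrees(np.arctan2(e[:,1],e[:,0])).round(1))
E
python3 - <<'E'
from meas import *
o=observe(); print(o["position"],o["tool_rot"],o["qpos"],o["force"],o["grip_width"])
f=cam("top"); cv2.imwrite("pics/d1.png",f["frame"][:,:,::-1])
u,v=w2px(f,[.43,.152,.05])[0].round().astype(int); module(f,u,v,.05); crop(f,u-24,v-24,u+24,v+24,10,"d1c.png")
E
```

```text
[ 0.47660428 -0.23961154  0.27711558] [-3.14048693e+00 -1.66759528e-03  2.01323122e+00] [ 0.92852429  0.4424886  -0.77238074  1.78767995  0.34968341  1.05588933
  0.47076495] [0.43520867 0.83017665 0.2897675 ] 0.0838444156238382
mod (np.int64(268), np.int64(284)) [0.4308 0.1511 0.05  ] edges [0.0642 0.0642 0.0639 0.0641] ang [ -64.8 -154.5  115.1   25.8]
```

View pics/d1.png

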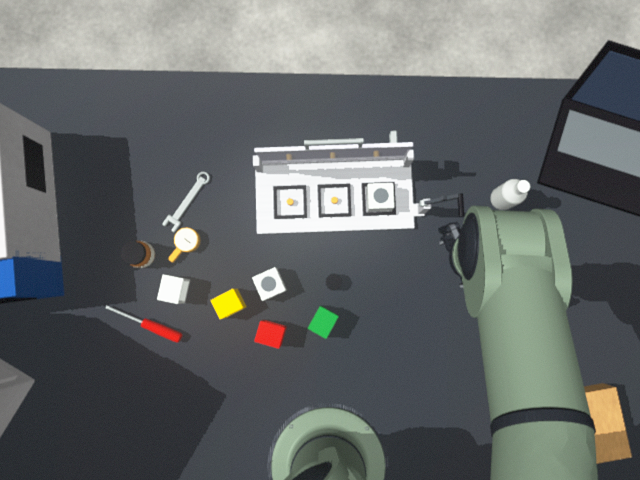

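View pics/d1c.png

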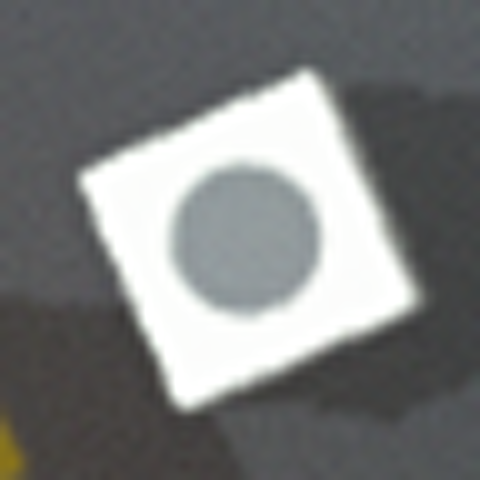

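>>> {"fn": "move_arm", "kwargs": {"motion": [[[-5,40,0],[0,0,0]],[[-10,90,0],[0,0,0]],[[-16,140,0],[0,0,0]],[[-22,190,-10],[0,0,0]],[[-28,240,-30],[0,0,0]],[[-34,290,-60],[0,0,0]],[[-40,340,-95],[0,0,0]],[[-45,380,-130],[0,0,0]],[[-46,391,-147],[0,0,0]],[[-46,391,-147],[0,0,0]],[[-46,391,-147],[0,0,0]],[[-46,391,-147],[0,0,0]]], "jaw": 82}}

```text
clock: 29.75
position: [0.432, 0.1535, 0.1324]
tool_rot: [3.14, 0.0, 2.016]
force: [1.1, -0.3, 0.5]
grip_width: 0.0823
```

>>> {"fn": "move_arm", "kwargs": {"motion": [[[-1.2,-2.4,-25],[0,0,0]],[[-1.2,-2.4,-50],[0,0,0]],[[-1.2,-2.4,-75],[0,0,0]],[[-1.2,-2.4,-89],[0,0,0]],[[-1.2,-2.4,-89],[0,0,0]],[[-1.2,-2.4,-89],[0,0,0]]]}}

```text
clock: 30.5
position: [0.4308, 0.1519, 0.0435]
tool_rot: [3.14, -0.0, 2.017]
force: [0.8, -0.1, 0.3]
grip_width: 0.0821
```

>>> {"fn": "move_arm", "kwargs": {"motion": [[[0,0,0],[0,0,0]],[[0,0,0],[0,0,0]],[[0,0,0],[0,0,0]],[[0,0,0],[0,0,0]],[[0,0,0],[0,0,0]]], "jaw": 0, "grip_force": 35}}

```text
clock: 31.12
position: [0.4307, 0.1518, 0.0434]
tool_rot: [3.14, 0.0, 2.017]
force: [-0.7, -1.8, 12.0]
grip_width: 0.0596
```

>>> {"fn": "move_arm", "kwargs": {"motion": [[[0,0,20],[0,0,0]],[[0,0,60],[0,0,0]],[[0,0,100],[0,0,0]],[[0,0,100],[0,0,0]],[[0,0,100],[0,0,0]]]}}

```text
clock: 31.75
position: [0.4303, 0.1514, 0.1425]
tool_rot: [3.141, 0.0, 2.016]
force: [-0.6, 0.6, -2.3]
grip_width: 0.0591
```

```bash
python3 - <<'E'
from man import *
o=observe(); print(o["position"],o["tool_rot"],o["qpos"],o["force"],o["grip_width"])
fs=cam("scene"); crop(fs,310,130,430,250,5,"d2.png")
E
```

```text
[0.43027873 0.15137489 0.14247436] [3.14121967e+00 2.29082645e-04 2.01644489e+00] [ 0.1187974   0.53438089 -0.76121152  2.10411701  0.56607851  0.7148789
 -0.56961922] [-0.57753535  0.55172159 -2.27962069] 0.059112781316530284
```

View pics/d2.png

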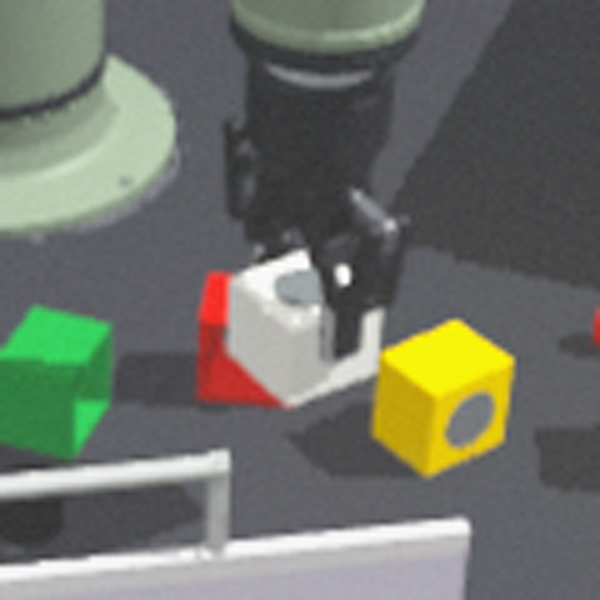

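>>> {"fn": "move_arm", "kwargs": {"motion": [[[25,-15,10],[0,0,-0.08]],[[60,-40,10],[0,0,-0.18]],[[100,-70,10],[0,0,-0.28]],[[140,-100,0],[0,0,-0.388]],[[180,-130,-10],[0,0,-0.388]],[[205,-150,-30],[0,0,-0.388]],[[210,-152.8,-40],[0,0,-0.388]],[[210,-152.8,-40],[0,0,-0.388]],[[210,-152.8,-40],[0,0,-0.388]],[[210,-152.8,-40],[0,0,-0.388]]]}}

```text
clock: 33.05
position: [0.6402, -0.0003, 0.1034]
tool_rot: [3.141, -0.0, 1.63]
force: [-0.2, -0.2, -1.4]
grip_width: 0.0595
```

```bash
python3 - <<'E'
from man import *
o=observe(); print(o["position"],o["tool_rot"],o["force"],o["grip_width"])
fs=cam("scene"); crop(fs,260,170,380,300,6,"d3.png")
E
```

```text
[ 6.40198344e-01 -3.18870385e-04  1.03383093e-01] [ 3.14050582e+00 -8.28443901e-05  1.62993907e+00] [-0.18537384 -0.18293105 -1.38303689] 0.05947629781734366
```

View pics/d3.png

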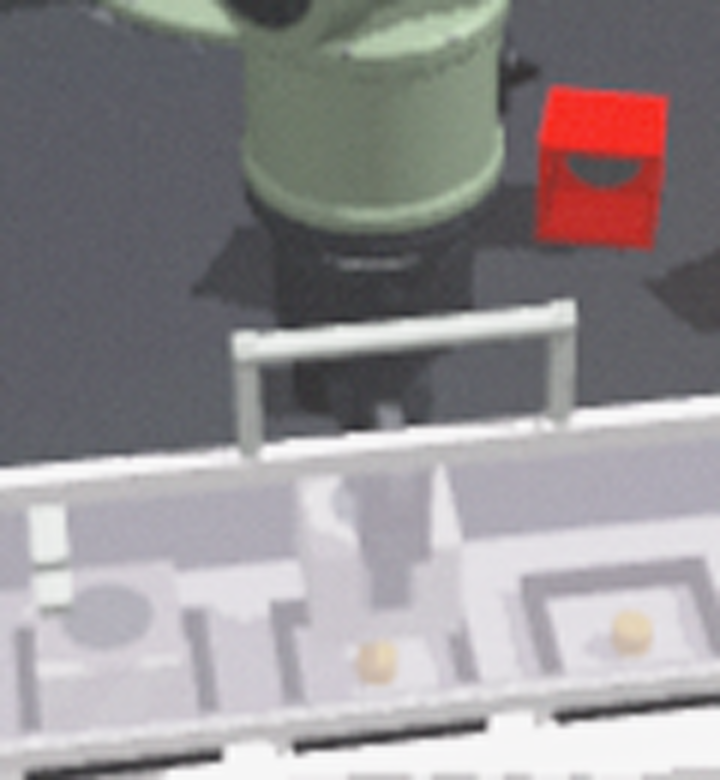

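>>> {"fn": "move_arm", "kwargs": {"motion": [[[0.5,-0.9,-15],[0,0,0]],[[0.5,-0.9,-28],[0,0,0]],[[0.5,-0.9,-36],[0,0,0]],[[0.5,-0.9,-42],[0,0,0]],[[0.5,-0.9,-46],[0,0,0]],[[0.5,-0.9,-46],[0,0,0]]]}}

```text
clock: 33.85
position: [0.6408, -0.0019, 0.0565]
tool_rot: [3.141, -0.0, 1.629]
force: [-0.3, -0.1, -2.3]
grip_width: 0.0594
```

>>> {"fn": "move_arm", "kwargs": {"motion": [[[0,0,-1.5],[0,0,0]],[[0,0,-2.2],[0,0,0]],[[0,0,-2.2],[0,0,0]]]}}

```text
clock: 34.22
position: [0.6411, -0.0019, 0.0555]
tool_rot: [3.14, 0.0, 1.629]
force: [-5.1, -0.7, 12.1]
grip_width: 0.0594
```

>>> {"fn": "move_arm", "kwargs": {"motion": [[[0,0,1],[0,0,0]],[[0,0,1],[0,0,0]],[[0,0,40],[0,0,0]],[[0,0,95],[0,0,0]],[[-40,0,120],[0,0,0]],[[-40,0,120],[0,0,0]]], "jaw": 78}}

```text
clock: 34.98
position: [0.6, -0.002, 0.1766]
tool_rot: [3.139, 0.001, 1.629]
force: [0.2, -0.7, -0.5]
grip_width: 0.0781
```

```bash
python3 - <<'E'
from meas import *
o=observe(); print(o["position"],o["tool_rot"],o["force"],o["grip_width"])
f=cam("top"); cv2.imwrite("pics/e1.png",f["frame"][:,:,::-1])
module(f,172,290,.06,thr=200); crop(f,100,220,260,350,5,"e1c.png")
fs=cam("scene"); crop(fs,220,170,480,330,3,"e2.png")
E
```

```text
[ 0.60000692 -0.00204197  0.17662169] [3.13898554e+00 9.33291240e-04 1.62921146e+00] [ 0.18302792 -0.68070194 -0.46456037] 0.07809391182895159
mod (172, 290) [0.4118 0.3766 0.06  ] edges [0.0624 0.0646 0.0623 0.0643] ang [ -10.  -101.4  169.7   78.6]
```

View pics/e1c.png

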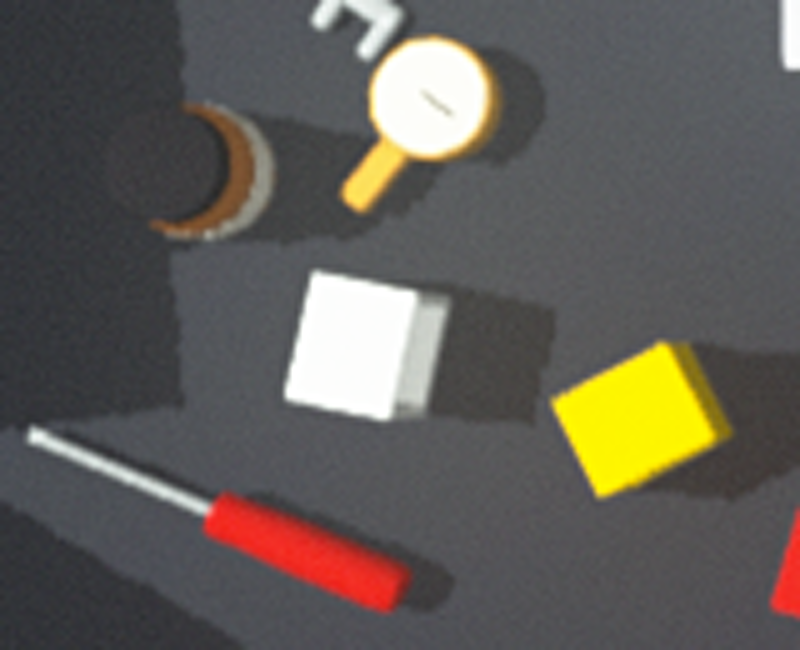

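View pics/e2.png

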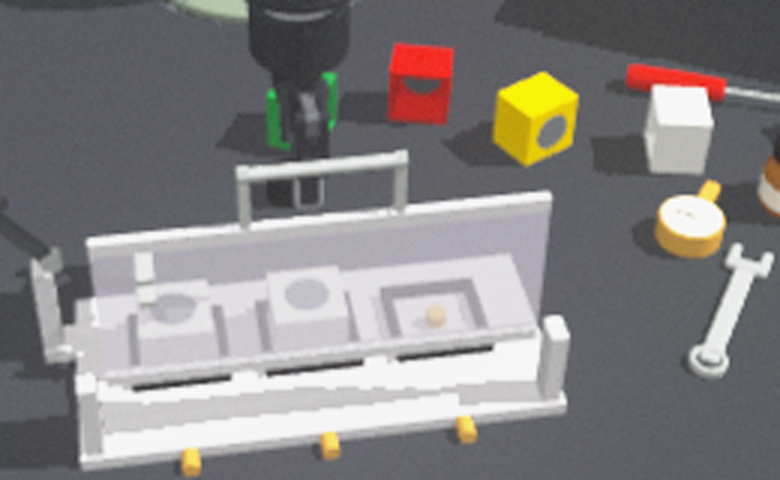

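```bash
python3 - <<'E'
from meas import *
f=cam("top")
g=lambda a,b,z: px2w(f,100+a/5-.5,220+b/5-.5,z)
C=g(350.5,345.5,.06); print("A",C)
a=np.radians(78.5); zm=np.array([np.cos(a),np.sin(a)]); n=np.array([np.sin(a),-np.cos(a)])
for nm,p in (("jar cap",g(165,168,.07)),("stem end",g(352,208,.012)),("gauge",g(432,98,.025)),("yellow",g(632,418,.06)),("sd",g(212,510,.01)),("sd2",g(405,590,.02))):
    d=(p-C)[:2]; print(nm,p.round(3),"along zm %.3f along n %.3f"%(d@zm,d@n))
E
```

```text
A [0.4131581 0.3832643 0.06     ]
jar cap [0.495 0.472 0.07 ] along zm 0.103 along n 0.062
stem end [0.481 0.401 0.012] along zm 0.031 along n 0.063
gauge [0.535 0.36  0.025] along zm 0.002 along n 0.124
yellow [0.382 0.248 0.06 ] along zm -0.138 along n -0.004
sd [0.332 0.463 0.01 ] along zm 0.062 along n -0.096
sd2 [0.296 0.363 0.02 ] along zm -0.043 along n -0.111
```

>>> {"fn": "move_arm", "kwargs": {"motion": [[[-30,40,20],[0,0,-0.05]],[[-55,90,30],[0,0,-0.1]],[[-75,140,30],[0,0,-0.15]],[[-95,190,30],[0,0,-0.2]],[[-115,240,30],[0,0,-0.259]],[[-135,290,30],[0,0,-0.259]],[[-150,335,30],[0,0,-0.259]],[[-165,380,30],[0,0,-0.259]],[[-175,420,30],[0,0,-0.259]],[[-178,439,30],[0,0,-0.259]],[[-178,439,30],[0,0,-0.259]],[[-178,439,30],[0,0,-0.259]]], "jaw": 74}}

```text
clock: 36.62
position: [0.4236, 0.4359, 0.2039]
tool_rot: [3.141, 0.001, 1.369]
force: [-0.9, -1.3, 0.5]
grip_width: 0.0738
```

>>> {"fn": "move_arm", "kwargs": {"motion": [[[0,0,0],[-0.15,0.03,0]],[[0,0,0],[-0.3,0.061,0]],[[0,0,0],[-0.45,0.091,0]],[[0,0,0],[-0.513,0.104,0]],[[0,0,0],[-0.513,0.104,0]],[[0,0,0],[-0.513,0.104,0]]]}}

```text
clock: 37.38
position: [0.4236, 0.4363, 0.2048]
tool_rot: [3.14, 0.522, 1.368]
force: [0.1, -0.2, -0.2]
grip_width: 0.0741
```

```bash
python3 - <<'E'
from man import *
from scipy.spatial.transform import Rotation as R
o=observe(); print(o["position"],o["qpos"],o["force"],o["grip_width"])
print(R.from_euler("xyz",o["tool_rot"]).as_matrix().round(3))
fs=cam("scene"); crop(fs,360,80,500,270,4,"e3.png")
E
```

```text
[0.42355008 0.43626587 0.20476069] [-0.71652089  0.84206968 -0.5065793   1.30775301  0.4688458   1.61595365
 -1.48430743] [ 0.12946046 -0.19332143 -0.19750315] 0.07406536598404471
[[ 0.174  0.98  -0.099]
 [ 0.849 -0.2   -0.488]
 [-0.498  0.001 -0.867]]
```

View pics/e3.png

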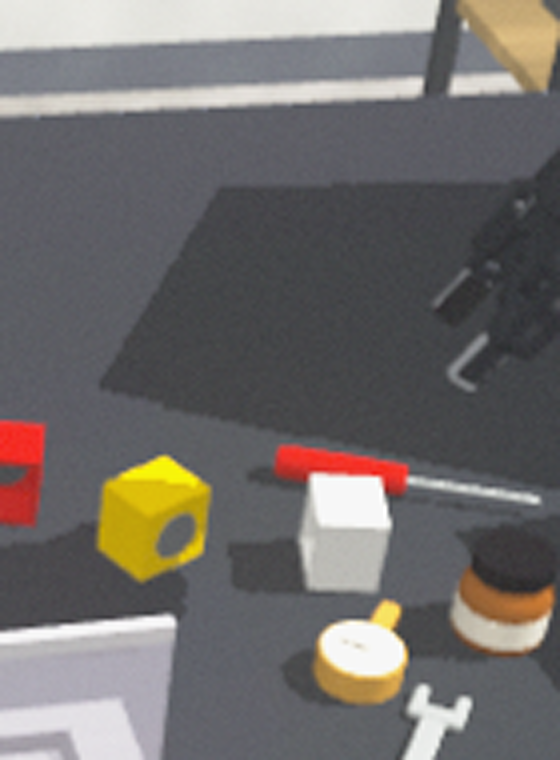

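>>> {"fn": "move_arm", "kwargs": {"motion": [[[-1,-6,-50],[0,0,0]],[[-2.4,-13.9,-108.8],[0,0,0]],[[-4.4,-24,-127],[0,0,0]],[[-6.4,-34,-144],[0,0,0]],[[-8.4,-43,-160],[0,0,0]],[[-9.4,-48.1,-169.5],[0,0,0]],[[-9.4,-48.1,-169.5],[0,0,0]],[[-9.4,-48.1,-169.5],[0,0,0]]]}}

```text
clock: 38.42
position: [0.4136, 0.3896, 0.0355]
tool_rot: [3.14, 0.522, 1.37]
force: [-0.4, -0.3, -0.0]
grip_width: 0.0739
```

```bash
python3 - <<'E'
from man import *
o=observe(); print(o["position"],o["force"],o["grip_width"])
fs=cam("scene"); crop(fs,400,150,520,270,6,"e4.png")
E
```

```text
[0.41357866 0.38961474 0.03552721] [-0.362248   -0.27732652 -0.03465156] 0.0739079948090882
```

View pics/e4.png

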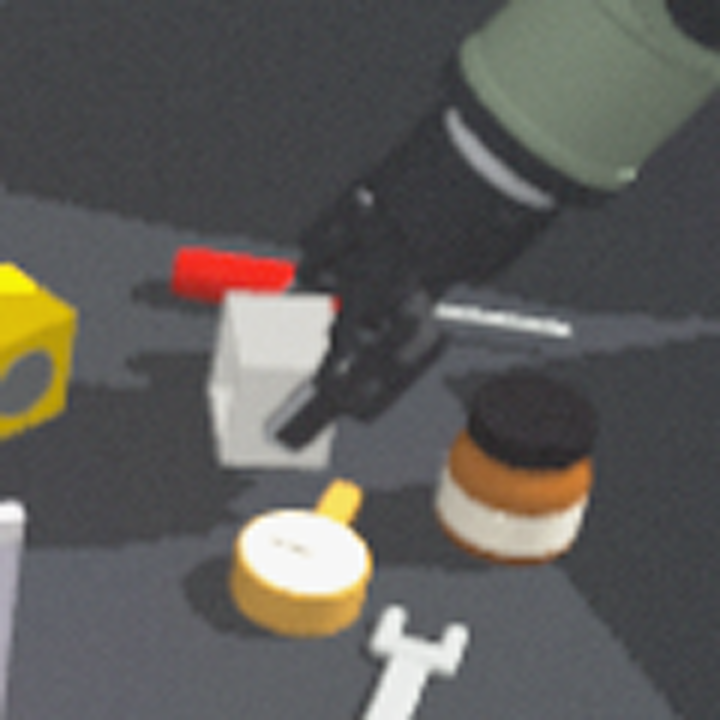

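Fingers straddle module A with clearance to the jar and stem. Close and lift.

>>> {"fn": "move_arm", "kwargs": {"motion": [[[0,0,0],[0,0,0]],[[0,0,0],[0,0,0]],[[0,0,0],[0,0,0]],[[0,0,0],[0,0,0]],[[0,0,0],[0,0,0]]], "jaw": 0, "grip_force": 45}}

```text
clock: 39.1
position: [0.4135, 0.3896, 0.0356]
tool_rot: [3.14, 0.522, 1.37]
force: [-0.6, 1.9, 6.1]
grip_width: 0.0596
```

>>> {"fn": "move_arm", "kwargs": {"motion": [[[0,0,20],[0,0,0]],[[0,0,60],[0,0,0]],[[0,0,110],[0,0,0]],[[0,0,160],[0,0,0]],[[0,0,160],[0,0,0]]]}}

```text
clock: 39.72
position: [0.4141, 0.3902, 0.1996]
tool_rot: [3.137, 0.518, 1.368]
force: [0.5, 0.1, -2.5]
grip_width: 0.0593
```

```bash
python3 - <<'E'
from man import *
o=observe(); print(o["position"],o["force"],o["grip_width"])
fs=cam("scene"); crop(fs,400,90,520,240,5,"e5.png")
E
```

```text
[0.41411392 0.39023946 0.1995657 ] [ 0.5359519   0.07232458 -2.50022835] 0.05927707863752448
```

View pics/e5.png

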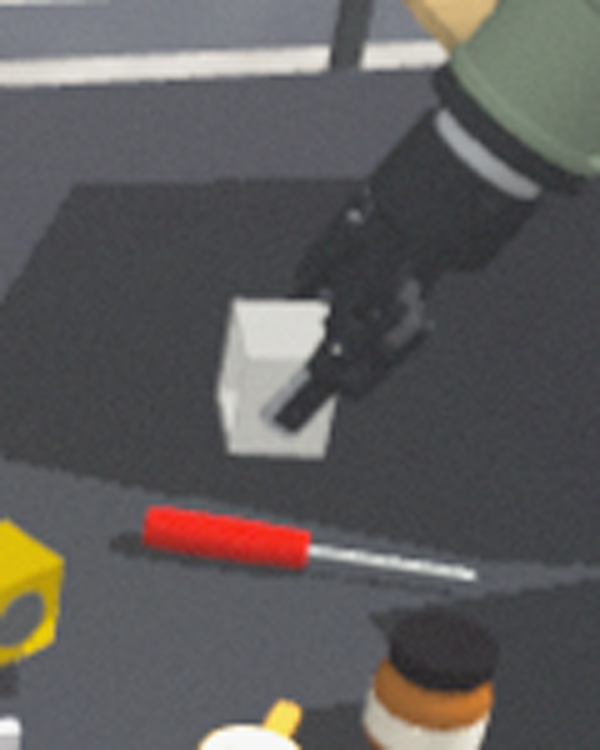

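>>> {"fn": "move_arm", "kwargs": {"motion": [[[2,-35,0],[0,0,0.1]],[[5,-80,0],[0,0,0.24]],[[8,-125,0],[0,0,0.38]],[[12,-170,0],[0,0,0.52]],[[16,-215,0],[0,0,0.644]],[[19,-243,0],[0,0,0.644]],[[19,-243,0],[0,0,0.644]],[[19,-243,0],[0,0,0.644]]]}}

```text
clock: 40.78
position: [0.4323, 0.1465, 0.1948]
tool_rot: [3.141, 0.523, 2.014]
force: [0.0, 0.7, -2.0]
grip_width: 0.0595
```

>>> {"fn": "move_arm", "kwargs": {"motion": [[[0,0,0],[0.142,0.068,0]],[[0,0,0],[0.3,0.143,0]],[[0,0,0],[0.455,0.217,0]],[[0,0,0],[0.61,0.291,0]],[[0,0,0],[0.765,0.365,0]],[[0,0,0],[0.92,0.439,0]],[[0,0,0],[1.075,0.513,0]],[[0,0,0],[1.23,0.587,0]],[[0,0,0],[1.38,0.658,0]],[[0,0,0],[1.418,0.676,0]],[[0,0,0],[1.418,0.676,0]],[[0,0,0],[1.418,0.676,0]]]}}

```text
clock: 42.28
position: [0.4323, 0.1469, 0.1957]
tool_rot: [-3.141, -1.044, 2.016]
force: [0.3, -0.1, -2.0]
grip_width: 0.0595
```

```bash
python3 - <<'E'
from man import *
from scipy.spatial.transform import Rotation as R
o=observe(); print(o["position"],o["qpos"],o["force"],o["grip_width"])
print(R.from_euler("xyz",o["tool_rot"]).as_matrix().round(3))
fs=cam("scene"); crop(fs,270,80,430,240,4,"e6.png")
E
```

```text
[0.43225002 0.14687102 0.19571601] [ 0.77925535  1.02056197 -1.10879739  1.8875438  -0.15303196  0.99089346
  0.35030531] [ 0.27151593 -0.09874337 -1.98651832] 0.05946013181554235
[[-0.217  0.902 -0.373]
 [ 0.454  0.432  0.78 ]
 [ 0.864 -0.    -0.503]]
```

View pics/e6.png

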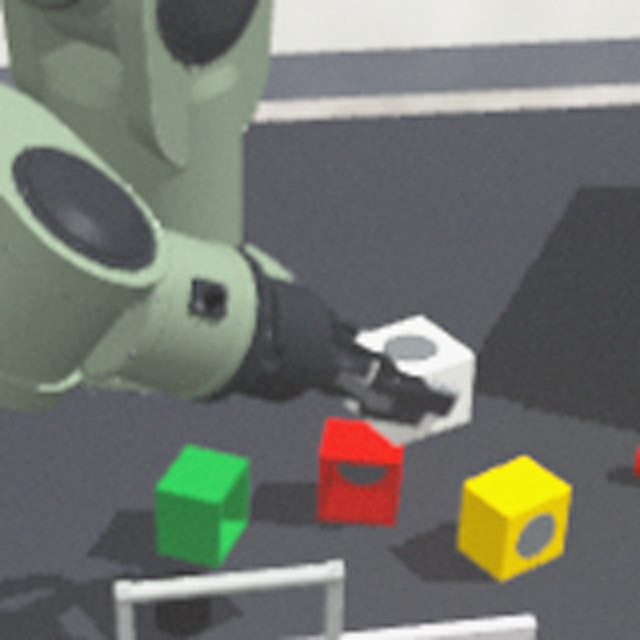

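>>> {"fn": "move_arm", "kwargs": {"motion": [[[0,0,-40],[0,0,0]],[[0,0,-80],[0,0,0]],[[0,0,-115],[0,0,0]],[[0,0,-140],[0,0,0]],[[0,0,-155],[0,0,0]],[[0,0,-161],[0,0,0]],[[0,0,-161],[0,0,0]]]}}

```text
clock: 43.2
position: [0.4327, 0.1461, 0.0345]
tool_rot: [-3.14, -1.047, 2.014]
force: [0.4, -0.6, -0.4]
grip_width: 0.0597
```

>>> {"fn": "move_arm", "kwargs": {"motion": [[[0,0,-2],[0,0,0]],[[0,0,-4],[0,0,0]],[[0,0,-4],[0,0,0]]]}}

```text
clock: 43.58
position: [0.433, 0.1462, 0.0312]
tool_rot: [-3.141, -1.048, 2.013]
force: [1.8, -3.4, 10.5]
grip_width: 0.0596
```

Contact at the expected height. Release and retreat as before.

>>> {"fn": "move_arm", "kwargs": {"motion": [[[0,0,0],[0,0,0]],[[0,0,0],[0,0,0]],[[0,0,0],[0,0,0]]], "jaw": 84}}

```text
clock: 43.95
position: [0.4324, 0.146, 0.03]
tool_rot: [-3.139, -1.048, 2.013]
force: [-1.0, 0.2, -0.8]
grip_width: 0.0842
```

>>> {"fn": "move_arm", "kwargs": {"motion": [[[7,-16,10],[0,0,0]],[[19,-39,25],[0,0,0]],[[37,-78,50],[0,0,0]],[[45,-94,80],[0,0,0]],[[45,-94,130],[0,0,0]],[[45,-94,180],[0,0,0]],[[45,-94,220],[0,0,0]],[[45,-94,220],[0,0,0]]]}}

```text
clock: 44.95
position: [0.4779, 0.0521, 0.2521]
tool_rot: [3.139, -1.045, 2.017]
force: [-0.1, 0.1, -1.1]
grip_width: 0.0837
```

>>> {"fn": "move_arm", "kwargs": {"motion": [[[0,-30,20],[-0.16,-0.076,0]],[[0,-60,30],[-0.315,-0.15,0]],[[0,-90,30],[-0.473,-0.225,0]],[[0,-130,30],[-0.63,-0.3,0]],[[0,-170,30],[-0.788,-0.376,0]],[[0,-210,30],[-0.945,-0.451,0]],[[0,-250,30],[-0.945,-0.451,0]],[[0,-290,30],[-0.945,-0.451,0]],[[0,-290,30],[-0.945,-0.451,0]]]}}

```text
clock: 46.08
position: [0.4766, -0.2408, 0.2787]
tool_rot: [-3.141, -0.002, 2.01]
force: [-0.5, 0.7, -0.5]
grip_width: 0.0836
```

```bash
python3 - <<'E'
from meas import *
o=observe(); print(o["position"],o["tool_rot"],o["qpos"],o["force"],o["grip_width"])
f=cam("top"); cv2.imwrite("pics/f1.png",f["frame"][:,:,::-1])
u,v=w2px(f,[.43,.152,.05])[0].round().astype(int); module(f,u,v,.05); crop(f,u-24,v-24,u+24,v+24,10,"f1c.png")
for p in ((.6470,-.1116),(.6407,-.0018)):
    u,v=w2px(f,[*p,.062])[0].round().astype(int); crop(f,u-20,v-20,u+20,v+20,8,"f1p.png" if p[1]<-.1 else "f1q.png")
crop(f,240,140,440,250,4,"f1m.png")
E
```

```text
[ 0.47657021 -0.24080863  0.27871251] [-3.14073885e+00 -1.61825164e-03  2.01044050e+00] [ 1.00768102  0.47481315 -0.89001321  1.78116412  0.41218232  1.08619632
  0.41367025] [-0.53162558  0.69509485 -0.48408665] 0.0836431656831846
mod (np.int64(268), np.int64(284)) [0.4313 0.15   0.05  ] edges [0.0642 0.0643 0.0639 0.0642] ang [ -65.1 -154.7  114.8   25.5]
```

View pics/f1.png

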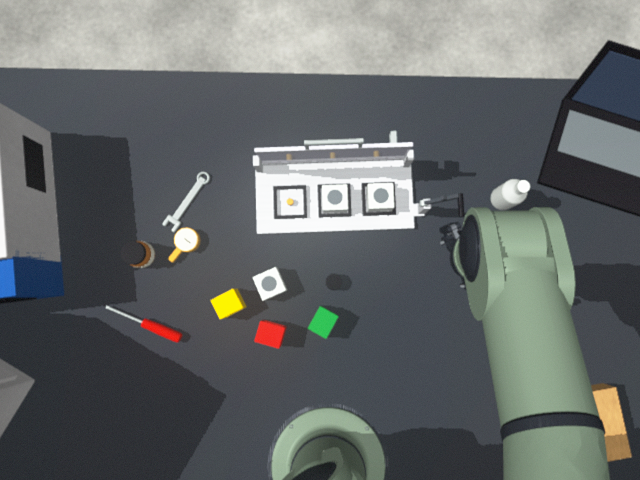

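View pics/f1m.png

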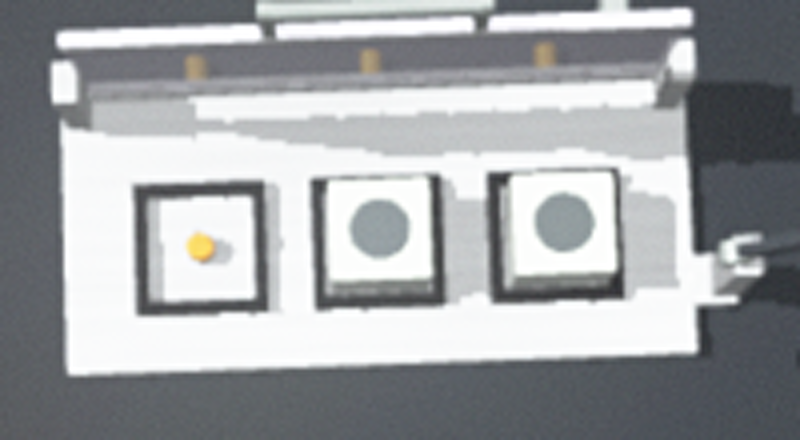

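>>> {"fn": "move_arm", "kwargs": {"motion": [[[-5,40,0],[0,0,0]],[[-10,90,0],[0,0,0]],[[-16,140,0],[0,0,0]],[[-22,190,-10],[0,0,0]],[[-28,240,-30],[0,0,0]],[[-34,290,-60],[0,0,0]],[[-40,340,-95],[0,0,0]],[[-45,380,-130],[0,0,0]],[[-46,390,-147],[0,0,0]],[[-46,390,-147],[0,0,0]],[[-46,390,-147],[0,0,0]],[[-46,390,-147],[0,0,0]]], "jaw": 82}}

```text
clock: 47.62
position: [0.4319, 0.1514, 0.1337]
tool_rot: [3.14, -0.0, 2.013]
force: [-0.6, -0.8, -0.0]
grip_width: 0.0824
```

>>> {"fn": "move_arm", "kwargs": {"motion": [[[-0.6,-1.2,-25],[0,0,-0.003]],[[-0.6,-1.2,-50],[0,0,-0.003]],[[-0.6,-1.2,-75],[0,0,-0.003]],[[-0.6,-1.2,-90],[0,0,-0.003]],[[-0.6,-1.2,-90],[0,0,-0.003]],[[-0.6,-1.2,-90],[0,0,-0.003]]]}}

```text
clock: 48.38
position: [0.4313, 0.1507, 0.0438]
tool_rot: [3.14, -0.0, 2.011]
force: [-0.2, -0.3, 0.6]
grip_width: 0.0822
```

>>> {"fn": "move_arm", "kwargs": {"motion": [[[0,0,0],[0,0,0]],[[0,0,0],[0,0,0]],[[0,0,0],[0,0,0]],[[0,0,0],[0,0,0]],[[0,0,0],[0,0,0]]], "jaw": 0, "grip_force": 35}}

```text
clock: 49.0
position: [0.4313, 0.1507, 0.0437]
tool_rot: [3.14, 0.0, 2.011]
force: [-1.7, -1.0, 11.5]
grip_width: 0.0593
```

>>> {"fn": "move_arm", "kwargs": {"motion": [[[0,0,20],[0,0,0]],[[0,0,60],[0,0,0]],[[0,0,100],[0,0,0]],[[0,0,100],[0,0,0]],[[0,0,100],[0,0,0]]]}}

```text
clock: 49.62
position: [0.4308, 0.1503, 0.1428]
tool_rot: [3.141, -0.0, 2.011]
force: [0.3, 0.3, -1.9]
grip_width: 0.0594
```

>>> {"fn": "move_arm", "kwargs": {"motion": [[[25,0,10],[0,0,-0.08]],[[60,-8,10],[0,0,-0.18]],[[100,-18,10],[0,0,-0.28]],[[140,-28,0],[0,0,-0.382]],[[180,-38,-10],[0,0,-0.382]],[[200,-42,-30],[0,0,-0.382]],[[203.5,-42,-39],[0,0,-0.382]],[[203.5,-42,-39],[0,0,-0.382]],[[203.5,-42,-39],[0,0,-0.382]],[[203.5,-42,-39],[0,0,-0.382]]]}}

```text
clock: 50.88
position: [0.6342, 0.109, 0.1048]
tool_rot: [3.14, -0.0, 1.63]
force: [0.4, 0.1, -2.7]
grip_width: 0.0592
```

```bash
python3 - <<'E'
from man import *
o=observe(); print(o["position"],o["tool_rot"],o["force"],o["grip_width"])
fs=cam("scene"); crop(fs,300,170,420,300,6,"g1.png")
E
```

```text
[0.63421566 0.10904391 0.10476111] [ 3.14039675e+00 -4.23099989e-04  1.62974334e+00] [ 0.37578239  0.08739284 -2.71000202] 0.059150803189163104
```

View pics/g1.png

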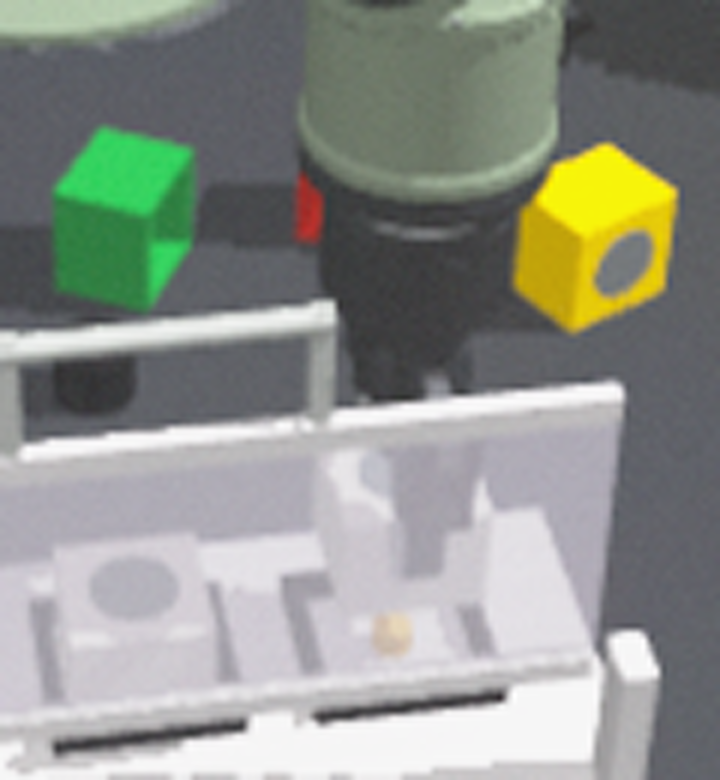

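>>> {"fn": "move_arm", "kwargs": {"motion": [[[0.2,-0.4,-15],[0,0,0]],[[0.2,-0.4,-28],[0,0,0]],[[0.2,-0.4,-36],[0,0,0]],[[0.2,-0.4,-42],[0,0,0]],[[0.2,-0.4,-47],[0,0,0]],[[0.2,-0.4,-47],[0,0,0]]]}}

```text
clock: 51.68
position: [0.6344, 0.1084, 0.0567]
tool_rot: [3.142, -0.001, 1.629]
force: [-0.6, -0.2, -1.4]
grip_width: 0.0595
```

>>> {"fn": "move_arm", "kwargs": {"motion": [[[0,0,-1.5],[0,0,0]],[[0,0,-2.5],[0,0,0]],[[0,0,-2.5],[0,0,0]]]}}

```text
clock: 52.05
position: [0.6348, 0.1085, 0.0558]
tool_rot: [3.14, -0.0, 1.629]
force: [-6.8, -2.6, 17.1]
grip_width: 0.0595
```

>>> {"fn": "move_arm", "kwargs": {"motion": [[[0,0,1],[0,0,0]],[[0,0,1],[0,0,0]],[[0,0,40],[0,0,0]],[[0,0,95],[0,0,0]],[[-50,-20,140],[0,0,0]],[[-100,-70,180],[0,0,0]],[[-130,-120,210],[0,0,0]],[[-150,-170,230],[0,0,0]],[[-170,-220,240],[0,0,0]],[[-190,-270,250],[0,0,0]],[[-210,-330,250],[0,0,0]],[[-210,-330,250],[0,0,0]]], "jaw": 78}}

```text
clock: 53.55
position: [0.4227, -0.2256, 0.3045]
tool_rot: [-3.141, 0.001, 1.623]
force: [0.6, 1.0, 0.2]
grip_width: 0.0779
```

```bash
python3 - <<'E'
from meas import *
o=observe(); print(o["position"],o["tool_rot"],o["qpos"],o["force"],o["grip_width"])
f=cam("top"); cv2.imwrite("pics/h1.png",f["frame"][:,:,::-1]); crop(f,240,130,480,250,3.3,"h1m.png")
# disc centres
hsv=cv2.cvtColor(f["frame"],cv2.COLOR_RGB2GRAY)
for p in ((.6470,-.1116),(.6407,-.0018),(.6344,.108)):
    u,v=w2px(f,[*p,.062])[0]; ui,vi=int(round(u)),int(round(v)); P=hsv[vi-6:vi+7,ui-6:ui+7].astype(float)
    m=(P<190); ys,xs=np.nonzero(m); c=px2w(f,xs.mean()+ui-6,ys.mean()+vi-6,.062); print(p,c.round(4),m.sum())
fs=cam("scene"); crop(fs,190,170,430,330,3.3,"h1s.png")
E
```

```text
[ 0.42272218 -0.22557457  0.30445681] [-3.14139826e+00  5.35288267e-04  1.62301666e+00] [ 1.02290641  0.31614625 -0.81246411  1.88175195  0.26331574  1.05380168
  0.15559359] [0.55610386 0.96313542 0.2290788 ] 0.07789168163414932
(0.647, -0.1116) [ 0.6481 -0.1117  0.062 ] 151
(0.6407, -0.0018) [ 0.6411 -0.0015  0.062 ] 150
(0.6344, 0.108) [0.6344 0.1087 0.062 ] 149
```

View pics/h1m.png

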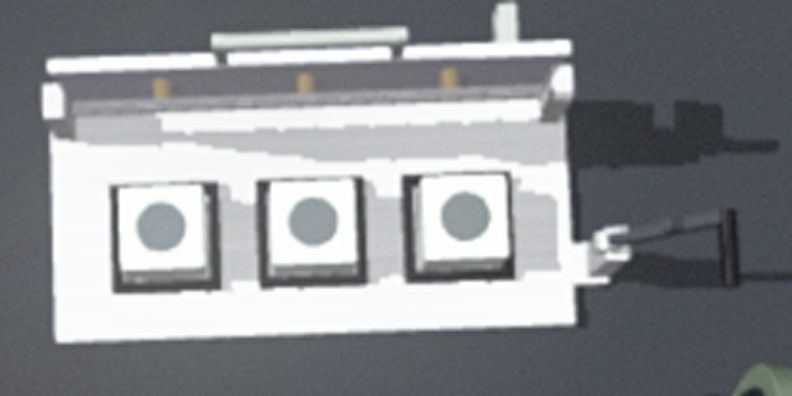

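View pics/h1s.png

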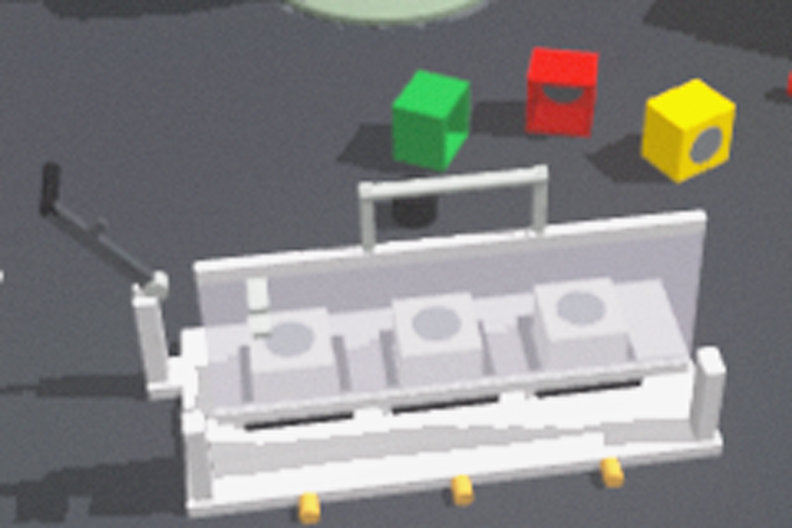

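>>> {"fn": "move_arm", "kwargs": {"motion": [[[30,10,20],[0,0,0.006]],[[75,40,35],[0,0,0.006]],[[120,75,35],[0,0,0.006]],[[165,110,35],[0,0,0.006]],[[205,145,35],[0,0,0.006]],[[245,180,35],[0,0,0.006]],[[280,215,35],[0,0,0.006]],[[295,229,35],[0,0,0.006]],[[295,229,35],[0,0,0.006]],[[295,229,35],[0,0,0.006]]], "jaw": 40}}

```text
clock: 54.9
position: [0.7192, 0.008, 0.3395]
tool_rot: [3.141, -0.001, 1.636]
force: [-0.1, -0.2, -1.0]
grip_width: 0.0397
```

>>> {"fn": "move_arm", "kwargs": {"motion": [[[-1,-4,-25],[0,0,-0.006]],[[-1,-4,-50],[0,0,-0.006]],[[-1,-4,-68],[0,0,-0.006]],[[-1,-4,-73],[0,0,-0.006]],[[-1,-4,-73],[0,0,-0.006]]]}}

```text
clock: 55.52
position: [0.7186, 0.0033, 0.2669]
tool_rot: [3.141, -0.001, 1.629]
force: [0.4, 0.1, 0.3]
grip_width: 0.0401
```

>>> {"fn": "move_arm", "kwargs": {"motion": [[[0,0,0],[0,0,0]],[[0,0,0],[0,0,0]],[[0,0,0],[0,0,0]],[[0,0,0],[0,0,0]]], "jaw": 0, "grip_force": 30}}

```text
clock: 56.02
position: [0.7187, 0.0035, 0.2673]
tool_rot: [3.14, -0.001, 1.629]
force: [-1.2, 0.1, 7.0]
grip_width: 0.0088
```

```bash
python3 - <<'E'
from man import *
o=observe(); print(o["position"],o["tool_rot"],o["force"],o["grip_width"])
fs=cam("scene"); crop(fs,240,120,400,280,4,"i1.png")
E
```

```text
[0.71873651 0.00352952 0.26730308] [ 3.14025096e+00 -5.41482530e-04  1.62924004e+00] [-1.20638284  0.11060914  6.98371392] 0.008786159690407795
```

View pics/i1.png

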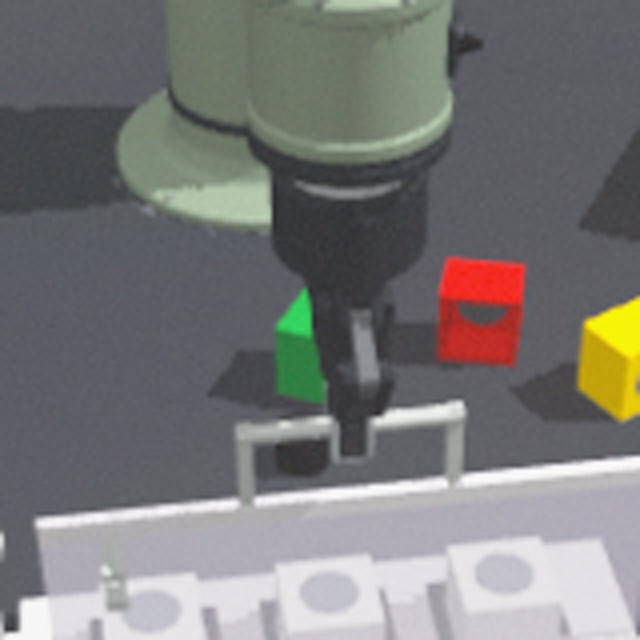

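>>> {"fn": "move_arm", "kwargs": {"motion": [[[-23.9,-1.4,-2.6],[0,0,0]],[[-50.7,-2.9,-9.3],[0,0,0]],[[-76.2,-4.4,-20],[0,0,0]],[[-99.9,-5.8,-34.4],[0,0,0]],[[-121.2,-7,-52.2],[0,0,0]],[[-139.5,-8.1,-72.9],[0,0,0]],[[-154.6,-9,-96.2],[0,0,0]],[[-166,-9.6,-121.5],[0,0,0]],[[-173.5,-10.1,-148.1],[0,0,0]],[[-176.6,-10.2,-170],[0,0,0]],[[-177.2,-10.3,-183],[0,0,0]],[[-177.2,-10.3,-184.9],[0,0,0]]]}}

```text
clock: 57.58
position: [0.5417, -0.0068, 0.0815]
tool_rot: [3.141, -0.0, 1.629]
force: [-2.6, -0.1, 14.4]
grip_width: 0.0083
```

>>> {"fn": "move_arm", "kwargs": {"motion": [[[0,0,-1],[0,0,0]],[[0,0,-2],[0,0,0]],[[0,0,-2],[0,0,0]]]}}

```text
clock: 57.95
position: [0.5417, -0.0068, 0.0811]
tool_rot: [3.14, 0.0, 1.629]
force: [-7.9, -1.9, 27.2]
grip_width: 0.0087
```

```bash
python3 - <<'E'
from man import *
o=observe(); print(o["position"],o["tool_rot"],o["force"],o["grip_width"])
fs=cam("scene"); crop(fs,190,170,430,330,3.3,"i2.png")
E
```

```text
[ 0.54165788 -0.00680574  0.08108989] [3.14046060e+00 4.42002756e-04 1.62925416e+00] [-7.93910511 -1.88112924 27.2430656 ] 0.00867205667134208
```

View pics/i2.png

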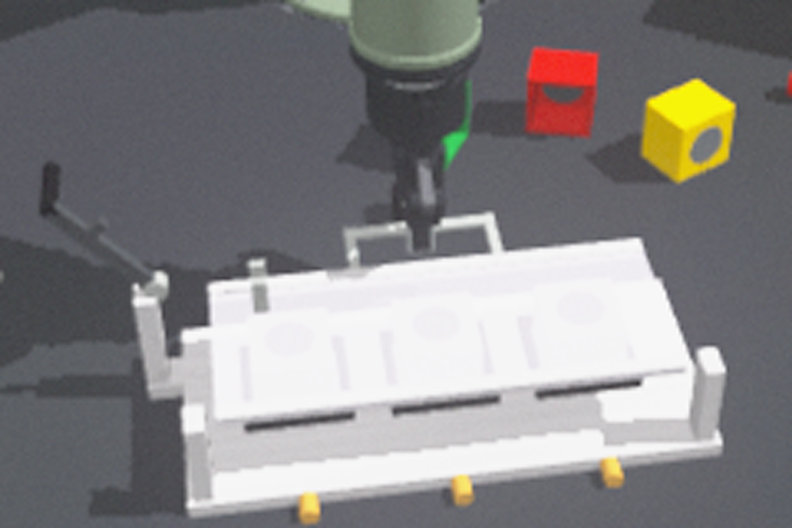

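>>> {"fn": "move_arm", "kwargs": {"motion": [[[0,0,2],[0,0,0]],[[0,0,2],[0,0,0]],[[0,0,2],[0,0,0]],[[0,0,40],[0,0,0]],[[0,0,90],[0,0,0]],[[0,0,140],[0,0,-0.16]],[[10,-40,170],[0,0,-0.34]],[[20,-80,182],[0,0,-0.52]],[[30,-120,182],[0,0,-0.7]],[[40,-160,182],[0,0,-0.88]],[[50,-200,182],[0,0,-1.06]],[[57,-240,182],[0,0,-1.24]]], "jaw": 40}}

```text
clock: 59.5
position: [0.5985, -0.2481, 0.2614]
tool_rot: [3.142, -0.0, 0.384]
force: [0.1, 0.7, -0.9]
grip_width: 0.0399
```

>>> {"fn": "move_arm", "kwargs": {"motion": [[[0,-24,0],[0,0,-0.18]],[[0,-24,0],[0,0,-0.33]],[[0,-24,0],[0,0,-0.33]],[[0,-24,0],[0,0,-0.33]]], "jaw": 35}}

```text
clock: 60.0
position: [0.5984, -0.2704, 0.2615]
tool_rot: [3.141, -0.0, 0.064]
force: [-1.0, 0.3, -0.5]
grip_width: 0.0349
```

```bash
python3 - <<'E'
from man import *
o=observe(); print(o["position"],o["tool_rot"],o["force"],o["grip_width"])
fs=cam("scene"); crop(fs,170,130,410,310,3.3,"i3.png")
E
```

```text
[ 0.59841941 -0.27040954  0.26154422] [ 3.14142945e+00 -4.28770959e-04  6.35163180e-02] [-0.97207276  0.31017973 -0.48263841] 0.034941896925525115
```

View pics/i3.png

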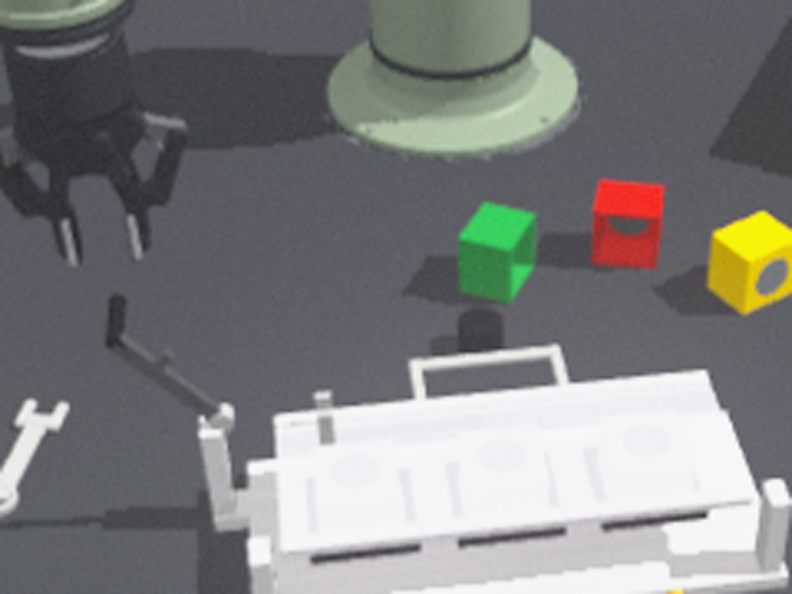

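>>> {"fn": "move_arm", "kwargs": {"motion": [[[0,0,-25],[0,0,0]],[[0,0,-50],[0,0,0]],[[0,0,-66],[0,0,0]],[[0,0,-66],[0,0,0]]]}}

```text
clock: 60.55
position: [0.598, -0.2707, 0.1948]
tool_rot: [-3.141, 0.001, 0.06]
force: [0.3, 0.4, 0.8]
grip_width: 0.0349
```

>>> {"fn": "move_arm", "kwargs": {"motion": [[[0,0,0],[0,0,0]],[[0,0,0],[0,0,0]],[[0,0,0],[0,0,0]],[[0,0,0],[0,0,0]]], "jaw": 0, "grip_force": 30}}

```text
clock: 61.05
position: [0.5988, -0.2714, 0.1964]
tool_rot: [3.14, -0.002, 0.059]
force: [1.2, -2.6, 5.9]
grip_width: 0.0107
```

```bash
python3 - <<'E'
from man import *
o=observe(); print(o["position"],o["tool_rot"],o["force"],o["grip_width"])
fs=cam("scene"); crop(fs,170,130,290,290,5,"i4.png")
E
```

```text
[ 0.59878783 -0.27143226  0.19641785] [ 3.14013665e+00 -2.02488843e-03  5.89842343e-02] [ 1.17025373 -2.58601667  5.9131563 ] 0.010737848290947656
```

View pics/i4.png

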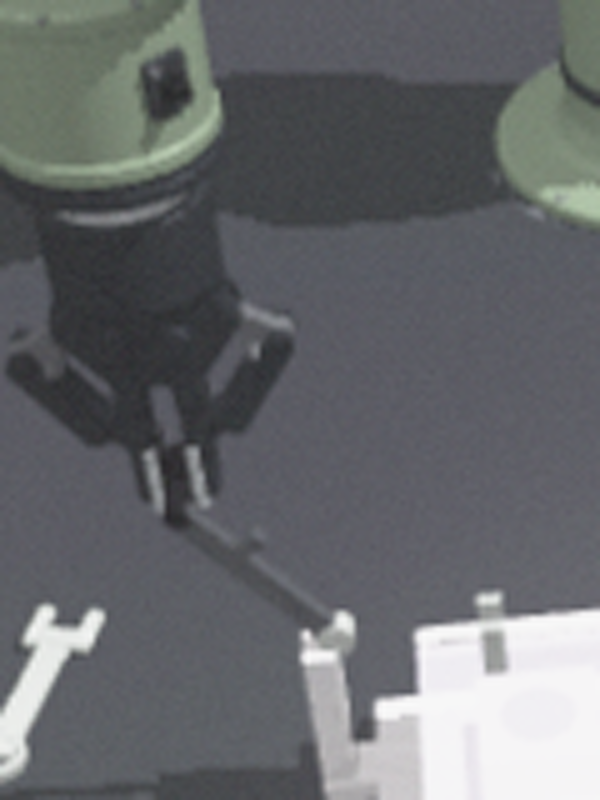

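>>> {"fn": "move_arm", "kwargs": {"motion": [[[-0.5,8.8,5.7],[0,0,0]],[[-1.7,27.9,14.5],[0,0,0]],[[-2.9,48.2,19.2],[0,0,0]],[[-4.1,69.1,19.8],[0,0,0]],[[-5.4,89.7,16.3],[0,0,0]],[[-6.5,109.2,8.7],[0,0,0]],[[-7.6,126.9,-2.7],[0,0,0]],[[-8.5,141.8,-17.3],[0,0,0]],[[-9.2,153.6,-34.6],[0,0,0]],[[-9.7,161.8,-53.9],[0,0,0]],[[-10,166,-74.4],[0,0,0]],[[-10,166.5,-84],[0,0,0]]]}}

```text
clock: 62.6
position: [0.5881, -0.1039, 0.1098]
tool_rot: [3.142, 0.0, 0.06]
force: [-2.0, 1.2, 36.1]
grip_width: 0.0111
```

>>> {"fn": "move_arm", "kwargs": {"motion": [[[0,0,-1.5],[0,0,0]],[[0,0,-3],[0,0,0]],[[0,0,-3],[0,0,0]]]}}

```text
clock: 62.98
position: [0.5883, -0.1039, 0.1096]
tool_rot: [3.141, -0.001, 0.059]
force: [-10.1, 3.3, 38.2]
grip_width: 0.0106
```

```bash
python3 - <<'E'
from man import *
o=observe(); print(o["position"],o["tool_rot"],o["force"],o["grip_width"])
fs=cam("scene"); crop(fs,200,170,340,310,5,"i5.png")
E
```

```text
[ 0.58833759 -0.10387099  0.10960234] [ 3.14109425e+00 -8.09817799e-04  5.90455296e-02] [-10.1432218    3.26709993  38.21203425] 0.010581907647818764
```

View pics/i5.png

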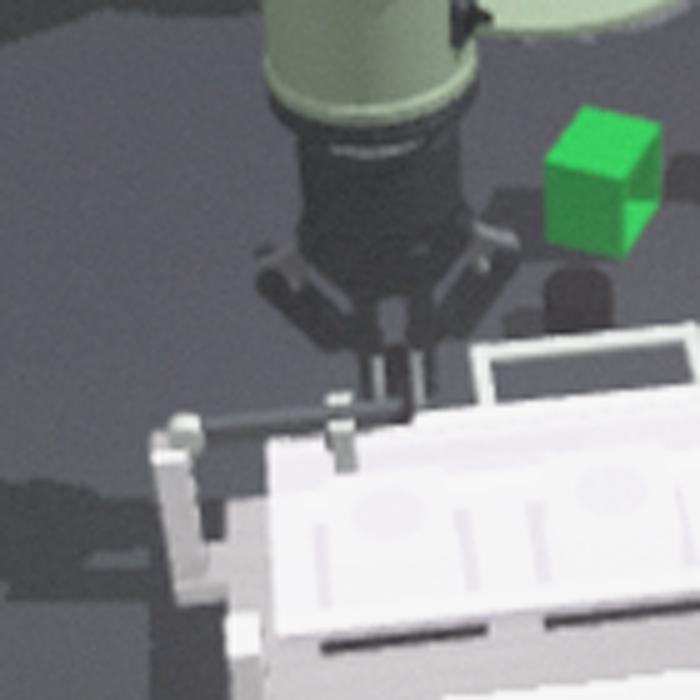

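>>> {"fn": "move_arm", "kwargs": {"motion": [[[0,0,3],[0,0,0]],[[0,0,3],[0,0,0]],[[0,0,3],[0,0,0]],[[0,0,3],[0,0,0]]], "jaw": 28}}

```text
clock: 63.52
position: [0.5881, -0.1044, 0.1112]
tool_rot: [3.141, 0.0, 0.059]
force: [-0.3, -0.6, 0.7]
grip_width: 0.0281
```

>>> {"fn": "move_arm", "kwargs": {"motion": [[[0,0,20],[0,0,0]],[[0,0,60],[0,0,0]],[[0,0,110],[0,0,0]],[[-30,-40,140],[0,0,0]],[[-60,-90,150],[0,0,0]],[[-100,-140,150],[0,0,0]],[[-140,-190,150],[0,0,0]],[[-180,-240,150],[0,0,0]],[[-180,-240,150],[0,0,0]]]}}

```text
clock: 64.65
position: [0.4052, -0.3479, 0.2628]
tool_rot: [3.139, -0.0, 0.053]
force: [0.7, 1.3, 0.3]
grip_width: 0.028
```

```bash
python3 - <<'E'
from man import *
o=observe(); print(o["position"],o["clock"],o["force"],o["grip_width"])
fs=cam("scene"); cv2.imwrite("pics/j0.png",fs["frame"][:,:,::-1]); crop(fs,200,190,420,335,3.6,"j1.png")
f=cam("top"); crop(f,90,130,540,360,1.77,"j2.png"); crop(f,240,140,440,250,4,"j3.png")
E
```

```text
[ 0.4052066  -0.34793861  0.26284224] 64.65 [0.70254931 1.34964494 0.2520983 ] 0.028024782923061344
```

View pics/j1.png

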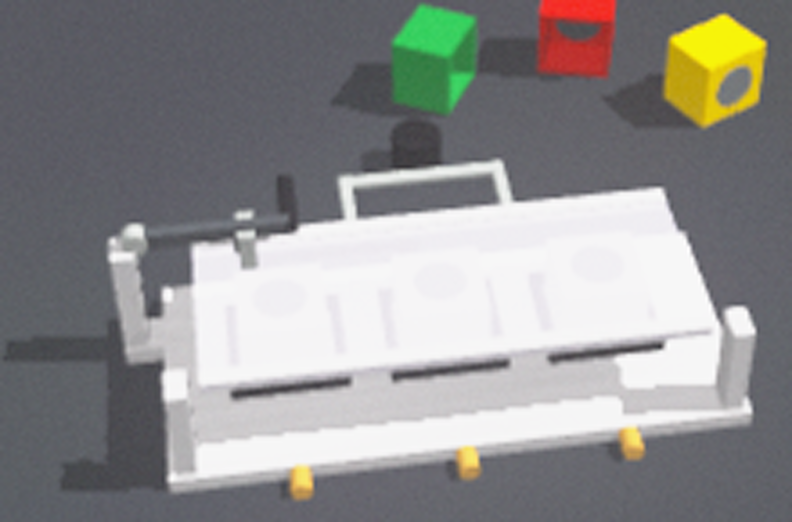

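View pics/j2.png

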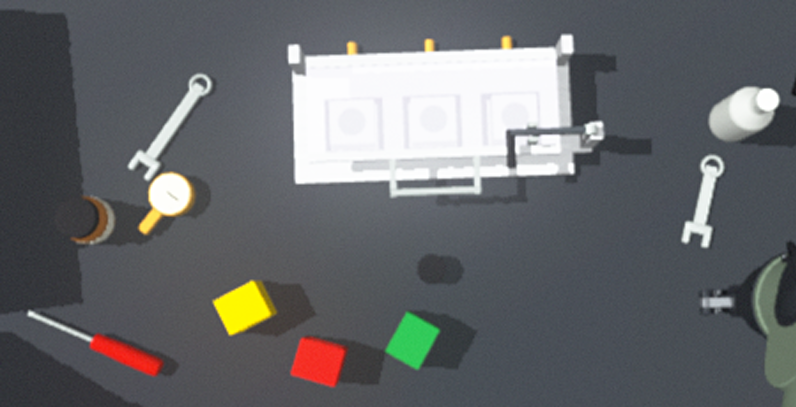

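View pics/j3.png

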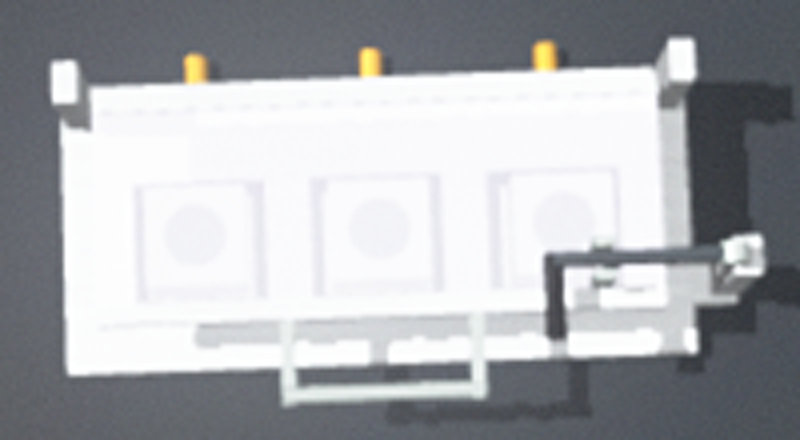

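```bash
python3 - <<'E'
from workcell import *
print(job_done()); print(observe()["clock"])
E
```

```text
the job is handed in; nothing more can be done
None
the job is handed in; nothing more can be done
```

The job is done and handed in at about 65 s of the 210 s allowed. No verdict came back, so what follows rests on my own checks.

**What I did**
- I swung the hook out to about 2.2 rad and raised the flap to about 1.53 rad.
- I put the standing module into the right pocket.
- I gripped each of the two lying modules at a tilt, stood it on the bench open side down, then gripped it again from above. One went into the middle pocket and one into the left. One of the two had been knocked aside by about 4 cm during the run, so I measured it again before gripping it.
- I lowered the flap onto its stop, swung the hook back into its catch, let go and moved the arm clear.

**Last checks**
- **Modules:** each met the pocket floor at the expected height, with about 8 to 17 N of contact. With the flap still up, the top camera showed the three discs within about 1 mm of the pocket centres.
- **Flap and hook:** they look the same in the last pictures as in the first ones. They met firm stops at 27 N and 38 N through the fingers. That 38 N is near the 40 N limit, but the limit is for the arm and the gripper's body, and this was finger contact.
- **Other things:** the bystanders and the coloured look-alikes show no visible shift.
- **Disagreement:** my first fit of the manifold was about 1.5 mm off from later readings. I used the later ones, taken with the pockets uncovered, and they matched where the fingers met the flap bar.

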